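Date-code the unlabelled tins

ROBOT

A 6-joint arm with a two-finger parallel gripper is mounted at the origin on the work surface. World frame = base frame: x ahead of the robot, y to its left, z up, the work surface at z = 0. Lengths are in m, angles in rad, forces in N, time in s.
With the tool pointing down it reaches from about 0.25 to 0.775 m from the base axis. Payload 4 kg.
Tool frame: the origin (TCP) lies midway between the tips of the shut fingers; the grasp point (between the pads) lies 19 mm behind it (robot.tcp_to_grasp is the distance from the TCP to the grasp point, in m); z points along the fingers, x is the direction in which the jaws open and shut, and the axes are right-handed (so a half turn about z gives the same grasp; the last joint's range is limited). The gripper opens to 94 mm and grips with 3 to 60 N. Pads are 16 mm wide; open, the fingers measure 119 mm over their backs; the gripper's body (75 mm by 177 mm) begins 78 mm behind the grasp point.
Start: joints at [-1.389, 0.087, 1.371, -0, 1.684, -0.103], TCP at [0.155, -0.528, 0.181] pointing down, gripper open.
Joint ranges: [-3.1, 3.1], [-0.76, 2.03], [0.27, 2.55], [-1.08, 4.22], [0.17, 2.65], [-2.57, 2.57]. Speed limits (rad/s): [2.79, 2.79, 3.14, 3.14, 3.14, 3.14].

INTERFACE

Orientations are given as [roll, pitch, yaw] about the fixed x, y, z axes, in that order (R = Rz(yaw) Ry(pitch) Rx(roll)).
In Python, from bench import get_obs, vision, robot gives the robot as it stands.
- The arm moves only by the tool servo_tool, never from a script. Its argument "targets" is text: rows parted by semicolons, each of 7 numbers parted by spaces: the opening, from 0 (shut) to 1 (fully open), then the shift along the tool's x, y, z as a fraction of full scale, then the turn, a rotation vector about the tool's x, y, z as a fraction of full scale. A call has 1 to 12 rows; each row is the pose to reach, as a shift and turn from the pose commanded when the call began, along the tool's axes at that moment, turning the shorter way round; what a row does not reach only later rows make up. Full scale, the value 1, is 0.25 m for a shift and pi rad for a turn. A row lasts 1/12 s, in which the tool goes at most 41.7 mm and 7.16 degrees, less where a joint would pass 70% of its speed; a pose out of reach is approached as far as the arm can. A call with a number of a shift or a turn outside -1 to 1 is refused whole. A call with a gripper value outside its range is refused whole. The fingers move at their own pace and stop on an object; the grip force is fixed at half the most. Time passes only in rows, so rows that repeat a pose let the fingers close. It gives the time, the measured TCP pose, the force and the opening at its end, in the units of the state.
- get_obs(): the state, without advancing time (a new reading comes with each control period).
- vision.snapshot(name): name is "side" or "top" or "wrist"; returns a dict with "image" (400x640x3 uint8, red, green, blue), "mtx" (3x3 intrinsics, pixels), "k1" (the pictures are not rectified: a ray, as slopes to the right and down, at radius r is drawn at 1 + k1 r^2 times it, then the intrinsics apply), "world_from_camera" (4x4, takes a point from camera to world coordinates); the wrist camera has in their place "T_tool_cam" (4x4, takes a point from camera to tool coordinates, whose origin is the TCP and whose axes are the tool frame's). Camera axes: x right, y down, z forward; pixel columns grow to the right and rows downward; lengths in m; the calibration is good to about 2 mm. A picture is of the moment at which its call begins: read the wrist's pose just before it. There is no depth.
- robot.close_job(): hands the job in, once; it reports no verdict.
The state is a dict: "time": time; "joint_positions": joint angles; "qvel": joint speeds; "joint_torque": joint torques, N m; "tool_pos": TCP position; "ee_rot": TCP orientation; "wrist_force": force on the tool from outside, world axes, zero at the start; "wrist_torque": the same for the moment, N m; "width": finger opening in m.
Only numpy, scipy, OpenCV 4.12 (cv2) and the standard library are available. Lean on these libraries where they do the work, as an engineer would, in place of code of your own. Each camera call takes 0.05 s, during which the arm holds its last target.

TASK

Stand all the small plain steel tins upright on the coder's sled, slide the sled along its lane fully home under the coding head, then press the pedal right down to its stop, hold it there for about a second to code the lids, and let it come up. Draw the sled out again, stand all the tins upright in the green crate, and finally slide the empty sled back fully home. Leave the other goods standing where they are.

Things in the scene. Friction and masses are not known exactly. Their poses are not given: they have to be found in the camera images.
- tin1_c (a point): centre (half-way up) of a small squat plain steel tin without label, 54 mm in diameter, 44 mm tall, about 0.14 kg, z axis = its own axis; starts standing on the table. Two or three such tins are present, the other is absent
- tin2_c (a point): centre (half-way up) of a small squat plain steel tin without label, 54 mm in diameter, 44 mm tall, about 0.14 kg, z axis = its own axis; starts standing on the table. Two or three such tins are present, the other is absent
- tin3_c (a point): centre (half-way up) of a small squat plain steel tin without label, 54 mm in diameter, 44 mm tall, about 0.14 kg, z axis = its own axis; starts standing on the table. Two or three such tins are present, the other is absent
- coder: bench date coder, fixed: grey housing over a tunnel, with a straight lane running out of it. Origin at table level, mid-lane, at the tunnel mouth; +y = along the lane into the tunnel, z up. Lane: base plate 6 mm thick; rails with inner faces at x = +-43 mm, 8 mm thick, tops 20 mm above the table, from the outer stop at y = -369 to the inner stop at y = 218 mm
- tunnel (a point): middle of the tunnel mouth's lower edge of the lintel (coder x 0, y 0), 94 mm above the table: free height under it and under the raised coding head. Tunnel: coder y 0 to 220 mm, clear side panels, housing above 130 mm wide, top 227 mm above the table. The pedal lowers the head to about 8 mm above the lids; that codes them
- sled: loose aluminium sled, 0.6 kg, in the lane on its base plate; origin under it, axes as the coder's. Plate 80 mm wide, 8 mm thick, y = -170 to +130 mm. Fully home (at the inner stop) its origin is at coder y = +88 mm, the tins then all under the head (77 mm or more counts as home); fully out at -200 mm. Starts out, at coder y -198 to -165 mm
- sled_deck (a point): point on the top face of the sled's plate at sled x 0, y 20 mm, 8 mm above its underside: the middle of the deck where the tins stand in a row along y. The deck is enclosed by a rim 6 mm high, inside 72 mm wide (x +-36) and from sled y = -103 to +126 mm. Room for three tins, say at sled y = -55, 20 and 95 mm
- sled_handle (a point): grip point on the sled's upright black handle, 80 mm above the sled's underside at sled x 0, y -150 mm. The handle is a bar 16 mm thick in x, 30 mm wide in y, top 100 mm above the sled's underside. It stays outside the tunnel, about 62 mm before the mouth when the sled is home
- pedal (a joint): angle of the spring pedal: 0 up, 0.28 rad fully down at its stop; springs back up when let go. Takes about 3 N on the pad to start and 10 N to reach the stop
- pedal_pad (a point): where to press, on the top face of the steel pedal tread (60 mm wide in y, 110 mm long in x), 20 mm from its free end, 60 mm above the table when up; x and z axes turn with the tread. The hinge lies 85 mm farther along the pedal's +x and 4 mm lower, the axis along y; the pad goes down about 24 mm to the stop
- crate: loose open green plastic crate for the coded tins, 136 (x) x 256 (y) x 45 mm high outside, walls and floor 4 mm, 0.7 kg; origin under its centre. Room for three tins in a row along its y, for instance at y = -80, 0 and 80 mm
- jar: amber glass jar, 60 mm across, 85 mm tall; not part of the job, leave it alone; origin at the centre of its underside
- spice: small glass spice jar, 40 mm across, 55 mm tall; not part of the job, leave it alone; origin at the centre of its underside
- tape: roll of paper tape lying flat, 84 mm across, 25 mm high; not part of the job, leave it alone; origin at the centre of its underside
- marker: marker pen lying down, 130 mm long, 17 mm high; not part of the job, leave it alone; origin at the centre of its underside
Things that resemble listed ones, but are neither listed nor needed, are in the scene too. Leave any pink look-alike of the part that bears tin3_c alone. What is shaped like the part that bears tin1_c but turquoise is not meant.

How it is judged:
By the outcome, as a careful person would: the job done as asked, in the order asked, and still so for the second after the job is handed in, with the robot touching nothing.
Of tin1, tin2, tin3 only 2 to 3 are there at a start; the rules pass over those that are not, and their reading is None.
At some moment in a run one of crate, tin1, tin2, tin3 may be knocked a few centimetres aside while the robot is not near it.
It also fails if it takes over 210 s, if anything falls off the work surface, if the arm or the gripper's body presses on something with over 40 N, if the wrist force passes 120 N, or if a joint passes its speed limit or range.

## Working session

There is one attempt and no reset: what is moved stays moved. The work goes in short steps, Python scripts to look and compute and a tool call to move; the robot and the scene stay as the last step left them, time stands still between calls to the robot, and variables do not carry over. Pictures are saved under pics/ and viewed, and the job is handed in when it is done.

Besides the shell and the picture viewer there is one more tool, called after ">>>" as name(argument=value, ...) on one line, values as JSON. servo_tool: Moves the arm, as the interface text tells. Its arguments: {"type":"object","properties":{"targets":{"type":"string"}},"required":["targets"]}

```bash
ls; mkdir -p pics; cat > h.py <<'E'
import numpy as np, cv2
from bench import get_obs, vision, robot
from scipy.spatial.transform import Rotation as R
def snap(n,f):
    o=get_obs(); s=vision.snapshot(n); cv2.imwrite('pics/'+f+'.png',cv2.cvtColor(s['image'],cv2.COLOR_RGB2BGR))
    if n=='wrist':
        T=np.eye(4);T[:3,:3]=R.from_euler('xyz',o['ee_rot']).as_matrix();T[:3,3]=o['tool_pos']
        s['world_from_camera']=T@np.array(s['T_tool_cam'])
    return s
def ray(s,u,v):
    K=np.array(s['mtx']);d=np.array([(u-K[0,2])/K[0,0],(v-K[1,2])/K[1,1]]);p=d.copy()
    for _ in range(30): p=d/(1+s['k1']*(p@p))
    W=np.array(s['world_from_camera']);return W[:3,3],W[:3,:3]@np.array([p[0],p[1],1])
def onz(s,u,v,z):
    o,d=ray(s,u,v);return o+d*(z-o[2])/d[2]
def proj(s,P):
    W=np.array(s['world_from_camera']);c=np.linalg.inv(W)@np.append(P,1);p=c[:2]/c[2];p=p*(1+s['k1']*(p@p));K=np.array(s['mtx'])
    return np.array([K[0,0]*p[0]+K[0,2],K[1,1]*p[1]+K[1,2]])
E
python3 - <<'E'
from h import *
for n in('top','side','wrist'):
    s=snap(n,n+'0');print(n,s['mtx'],s['k1'],np.round(s['world_from_camera'],4))
print(get_obs())
E
```

```text
pics
top [[423.68858908   0.         318.46178609]
 [  0.         423.68858908 193.81234266]
 [  0.           0.           1.        ]] -0.049516205424484254 [[-0.0048 -0.996   0.0887  0.4471]
 [-1.      0.005   0.0023  0.0435]
 [-0.0028 -0.0887 -0.9961  1.0848]
 [ 0.      0.      0.      1.    ]]
side [[415.55867992   0.         317.14384884]
 [  0.         415.55867992 194.28213969]
 [  0.           0.           1.        ]] -0.06611634348041709 [[-0.9811 -0.1383  0.1352  0.3583]
 [-0.1931  0.7369 -0.6478  0.7913]
 [-0.01   -0.6617 -0.7497  0.964 ]
 [ 0.      0.      0.      1.    ]]
wrist [[347.82318666   0.         321.9773467 ]
 [  0.         347.82318666 197.07665194]
 [  0.           0.           1.        ]] 0.024296142737165103 [[ 0.2805 -0.9262 -0.252   0.2281]
 [-0.9599 -0.2714 -0.071  -0.5064]
 [-0.0026  0.2618 -0.9651  0.3835]
 [ 0.      0.      0.      1.    ]]
{'time': 0.15, 'joint_positions': array([-1.38906479e+00,  8.77868630e-02,  1.37187457e+00,  7.61542256e-08,
        1.68358070e+00, -1.03138780e-01]), 'qvel': array([-2.31923649e-04, -2.61695269e-03, -4.63594054e-03,  1.07470210e-03,
        6.08705713e-04,  5.71183916e-05]), 'joint_torque': array([ 1.62855828e-03, -3.40643477e+01, -3.02794111e+01,  7.18013383e-02,
        3.05710780e-02, -1.08458164e-04]), 'tool_pos': array([ 0.15446223, -0.52740023,  0.17988869]), 'ee_rot': array([-3.14142275e+00,  1.64070635e-03, -1.28592587e+00]), 'wrist_force': array([ 0.41086431, -0.02736138, -0.6459293 ]), 'wrist_torque': array([ 0.03338438, -0.03506857, -0.01069566]), 'width': 0.09411606105641329}
```

View pics/top0.png

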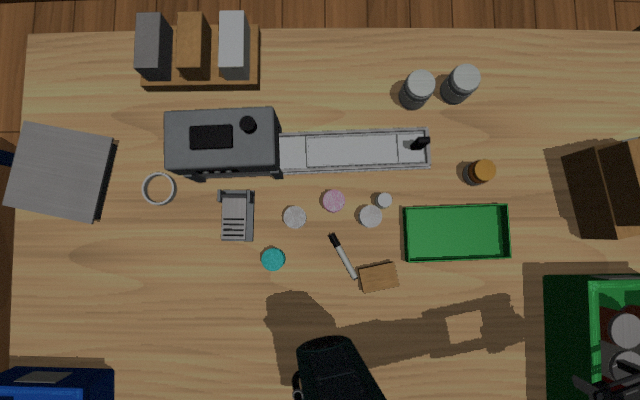

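View pics/side0.png

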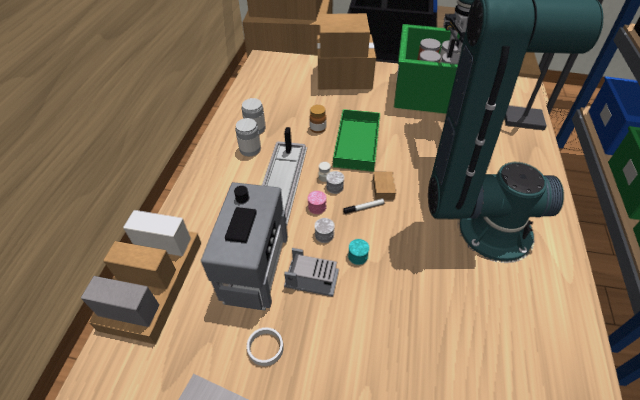

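View pics/wrist0.png

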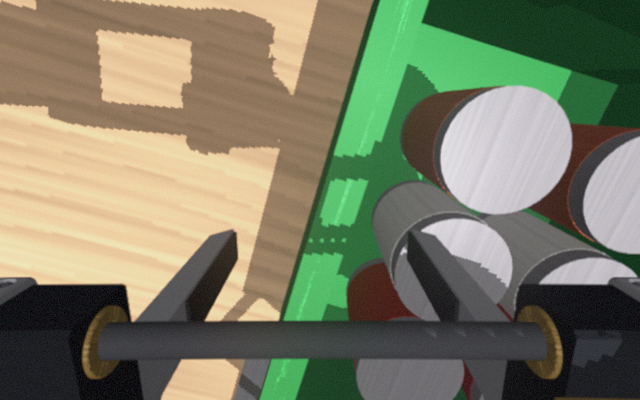

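```bash
python3 - <<'E'
import cv2
t=cv2.imread('pics/top0.png');s=cv2.imread('pics/side0.png')
cv2.imwrite('pics/topc.png',cv2.resize(t[95:275,155:515],(800,400),interpolation=cv2.INTER_CUBIC))
cv2.imwrite('pics/topd.png',cv2.resize(t[180:280,200:400],(800,400),interpolation=cv2.INTER_CUBIC))
cv2.imwrite('pics/sidec.png',cv2.resize(s[90:310,190:410],(600,600),interpolation=cv2.INTER_CUBIC))
E
```

```text
(no output)
```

View pics/topc.png

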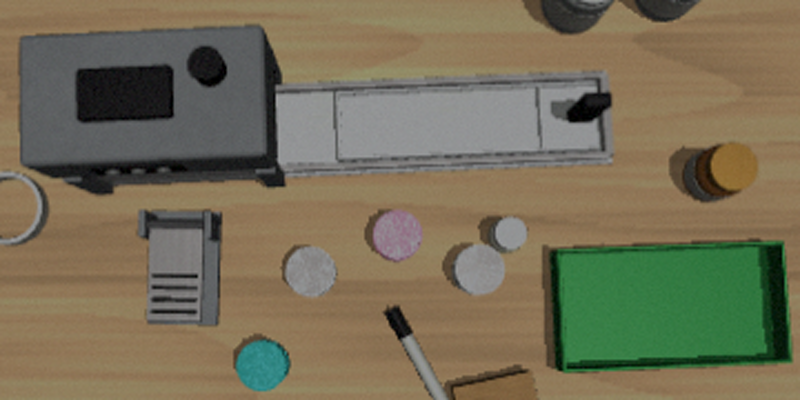

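View pics/topd.png

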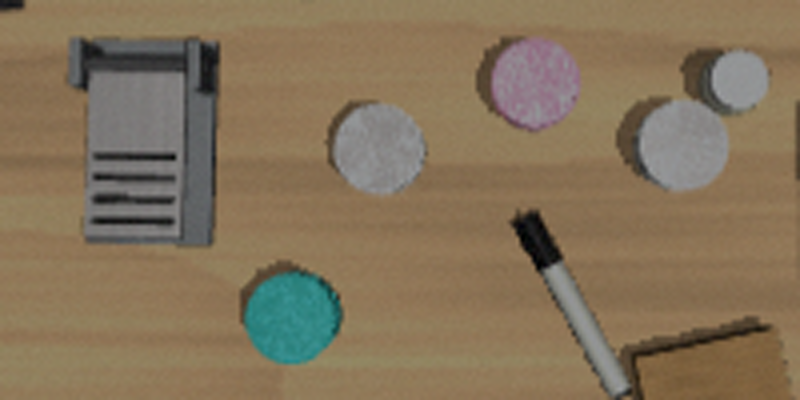

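View pics/sidec.png

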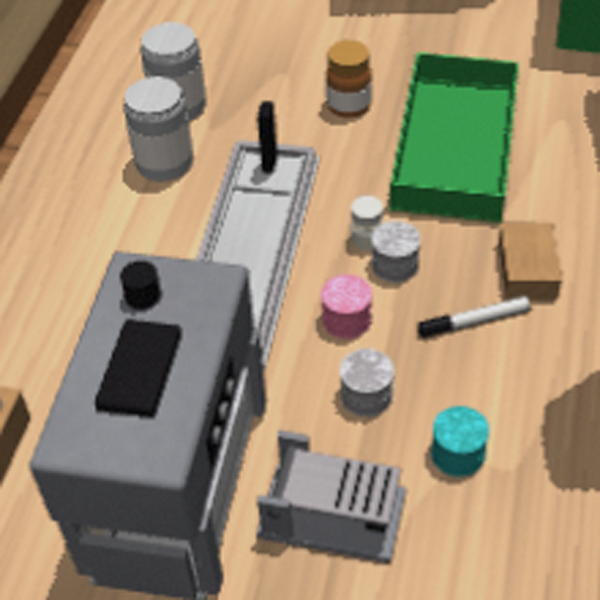

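```bash
python3 - <<'E'
from h import *
s=snap('top','t1'); 
D=lambda u,v,z:print(np.round(onz(s,200+u/4,180+v/4,z),4))
C=lambda u,v,z:print(np.round(onz(s,155+u/2.2222,95+v/2.2222,z),4))
print('tins');D(379,148,.044);D(683,145,.044);print('spice,pink,turq');D(739,80,.055);D(535,84,.044);D(291,317,.044)
print('rail outer corner far, mouth far / near');C(606,72,.02);C(281,86,.02);C(611,163,.02);C(285,175,.02)
print('lintel/house corners top');C(264,27,.227);C(276,163,.227);C(20,38,.227);C(22,163,.227)
print('sled front line, deck rear line');C(336,125,.02);C(540,118,.02)
print('handle top');C(598,99,.106)
print('crate corners');C(552,252,.045);C(783,243,.045);C(561,370,.045);C(790,360,.045)
print('pedal free end corners; hinge end');D(88,243,.055);D(183,238,.055);D(90,70,.06);D(187,70,.06)
print('jar');C(733,167,.085)
print('marker');D(525,215,.01);D(620,385,.01); print('box');D(630,355,.05)
E
```

```text
tins
[0.483  0.1044 0.044 ]
[ 0.4839 -0.0823  0.044 ]
spice,pink,turq
[ 0.5229 -0.1157  0.055 ]
[0.5219 0.0083 0.044 ]
[0.3803 0.1581 0.044 ]
rail outer corner far, mouth far / near
[ 0.7118 -0.2355  0.02  ]
[0.6969 0.1399 0.02  ]
[ 0.6056 -0.238   0.02  ]
[0.5935 0.135  0.02  ]
lintel/house corners top
[0.7047 0.1373 0.227 ]
[0.5762 0.1255 0.227 ]
[0.6965 0.3672 0.227 ]
[0.5778 0.3615 0.227 ]
sled front line, deck rear line
[0.651  0.0767 0.02  ]
[ 0.6581 -0.1576  0.02  ]
handle top
[ 0.6613 -0.2035  0.106 ]
crate corners
[ 0.5027 -0.1629  0.045 ]
[ 0.5111 -0.4225  0.045 ]
[ 0.3731 -0.1701  0.045 ]
[ 0.3815 -0.4251  0.045 ]
pedal free end corners; hinge end
[0.4257 0.2804 0.055 ]
[0.4286 0.2226 0.055 ]
[0.5306 0.2795 0.06  ]
[0.5303 0.2202 0.06  ]
jar
[ 0.5911 -0.3534  0.085 ]
marker
[0.4414 0.0141 0.01  ]
[ 0.3348 -0.0447  0.01  ]
box
[ 0.3569 -0.0476  0.05  ]
```

```bash
cat > p.py <<'E'
import sys
from h import *
# usage p.py x y z yaw
o=get_obs();t=np.array([float(a) for a in sys.argv[1:4]]);yaw=float(sys.argv[4])
M=R.from_euler('xyz',o['ee_rot']);T=R.from_euler('xyz',[np.pi,0,yaw])
sh=M.inv().apply(t-o['tool_pos'])/.25
rv=(M.inv()*T).as_rotvec()/np.pi
print('t',o['time'],'pos',np.round(o['tool_pos'],4),'rot',np.round(o['ee_rot'],4),'w',round(o['width'],4))
print('shift',np.round(sh,3),'turn',np.round(rv,4))
E
python3 p.py 0.30 -0.35 0.24 -0.9
```

```text
t 0.2 pos [ 0.1545 -0.5275  0.1801] rot [-3.1415e+00  1.4000e-03 -1.2860e+00] w 0.0941
shift [-0.518 -0.758 -0.239] turn [-1.000e-04  4.000e-04 -1.229e-01]
```

>>> servo_tool(targets="0.8 0 0 -0.24 0 0 0;0.8 0 0 -0.24 0 0 0;0.8 0 0 -0.24 0 0 0;0.8 -0.52 -0.76 -0.24 0 0 -0.123;0.8 -0.52 -0.76 -0.24 0 0 -0.123;0.8 -0.52 -0.76 -0.24 0 0 -0.123;0.8 -0.52 -0.76 -0.24 0 0 -0.123;0.8 -0.52 -0.76 -0.24 0 0 -0.123;0.8 -0.52 -0.76 -0.24 0 0 -0.123;0.8 -0.52 -0.76 -0.24 0 0 -0.123")

```text
time: 1.03
tool_pos: [0.3026, -0.3464, 0.2405]
ee_rot: [-3.14, 0.0, -0.894]
wrist_force: [0.4, -0.6, 0.1]
width: 0.0755
```

```bash
python3 p.py 0.40 -0.13 0.24 -0.4
```

```text
t 1.0333 pos [ 0.3026 -0.3464  0.2405] rot [-3.1399e+00  1.0000e-04 -8.9350e-01] w 0.0755
shift [-0.43  -0.846  0.004] turn [-5.000e-04 -1.000e-04 -1.571e-01]
```

>>> servo_tool(targets="0.8 -0.43 -0.85 0 0 0 -0.157;0.8 -0.43 -0.85 0 0 0 -0.157;0.8 -0.43 -0.85 0 0 0 -0.157;0.8 -0.43 -0.85 0 0 0 -0.157;0.8 -0.43 -0.85 0 0 0 -0.157;0.8 -0.43 -0.85 0 0 0 -0.157;0.8 -0.43 -0.85 0 0 0 -0.157;0.8 -0.43 -0.85 0 0 0 -0.157")

```text
time: 1.7
tool_pos: [0.4, -0.1331, 0.2401]
ee_rot: [3.141, 0.001, -0.404]
wrist_force: [0.1, -0.5, 0.6]
width: 0.0752
```

```bash
python3 p.py 0.46 0.104 0.22 0.036;python3 - <<'E'
from h import *
snap('top','t2')
E
```

```text
t 1.7 pos [ 0.4    -0.1331  0.2401] rot [ 3.1406e+00  8.0000e-04 -4.0370e-01] w 0.0752
shift [-0.152 -0.967  0.08 ] turn [ 0.0003  0.0003 -0.14  ]
```

View pics/t2.png

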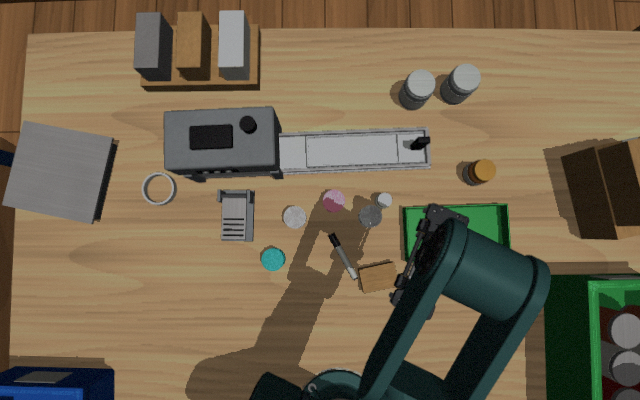

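>>> servo_tool(targets="0.8 -0.15 -0.96 0.08 0 0 -0.14;0.8 -0.15 -0.96 0.08 0 0 -0.14;0.8 -0.15 -0.96 0.08 0 0 -0.14;0.8 -0.15 -0.96 0.08 0 0 -0.14;0.8 -0.15 -0.96 0.08 0 0 -0.14;0.8 -0.15 -0.96 0.08 0 0 -0.14;0.8 -0.15 -0.96 0.08 0 0 -0.14;0.8 -0.15 -0.96 0.08 0 0 -0.14")

```text
time: 2.42
tool_pos: [0.4605, 0.1012, 0.2197]
ee_rot: [3.14, 0.002, 0.034]
wrist_force: [-1.0, 0.1, 0.4]
width: 0.0752
```

```bash
python3 p.py 0.483 0.1044 0.10 0.036;python3 - <<'E'
from h import *
s=snap('wrist','w2');print(s['T_tool_cam'])
E
```

```text
t 2.4167 pos [0.4605 0.1012 0.2197] rot [3.1403e+00 2.0000e-03 3.4000e-02] w 0.0752
shift [ 0.091 -0.01   0.479] turn [ 0.0004  0.0007 -0.0006]
[[ 9.99999715e-01 -2.77179341e-04 -7.02478164e-04  6.79290912e-04]
 [ 4.50952035e-04  9.65324406e-01  2.61052845e-01 -7.58968394e-02]
 [ 6.05760861e-04 -2.61053087e-01  9.65324256e-01 -2.03735606e-01]
 [ 0.00000000e+00  0.00000000e+00  0.00000000e+00  1.00000000e+00]]
```

View pics/w2.png

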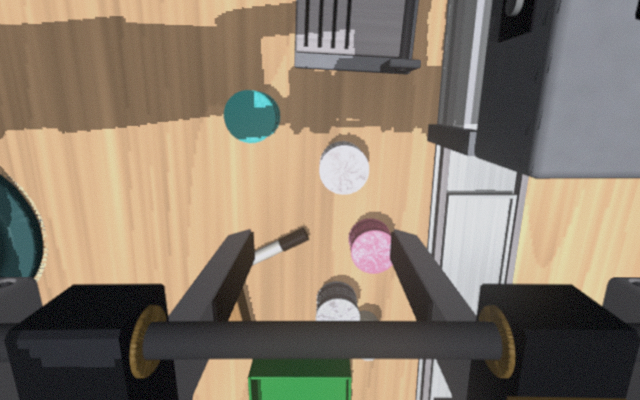

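```bash
python3 - <<'E'
from h import *
s=snap('wrist','w3')
print(onz(s,344,169,.044), onz(s,373,251,.044),onz(s,338,321,.044))
print('rails near',[onz(s,u,v,.02)[:2] for u,v in((441,170),(431,300))])
print('deck corners',[onz(s,u,v,.02)[:2] for u,v in((447,193),(516,193),(516,165))])
print('pedal',[onz(s,u,v,.06)[:2] for u,v in((298,53),(366,60))])
E
```

```text
[0.48492401 0.10613823 0.044     ] [0.52381815 0.00920852 0.044     ] [ 0.48663552 -0.0864569   0.044     ]
rails near [array([0.60035201, 0.10404965]), array([ 0.60790486, -0.06752309])]
deck corners [array([0.61086608, 0.07647907]), array([0.69217771, 0.07906635]), array([0.68618732, 0.11255155])]
pedal [array([0.43363507, 0.22161344]), array([0.50000182, 0.21734633])]
```

>>> servo_tool(targets="0.8 0.095 -0.015 0.48 0 0 0;0.8 0.095 -0.015 0.48 0 0 0;0.8 0.095 -0.015 0.48 0 0 0;0.8 0.095 -0.015 0.48 0 0 0;0.8 0.095 -0.015 0.65 0 0 0;0.8 0.095 -0.015 0.74 0 0 0;0.8 0.095 -0.015 0.79 0 0 0;0.8 0.095 -0.015 0.83 0 0 0;0.8 0.095 -0.015 0.83 0 0 0;0.8 0.095 -0.015 0.83 0 0 0")

```text
time: 3.35
tool_pos: [0.485, 0.1056, 0.0149]
ee_rot: [3.142, -0.002, 0.032]
wrist_force: [-0.1, 0.7, 1.2]
width: 0.075
```

```bash
python3 p.py 0.484 0.105 0.012 0.036;python3 - <<'E'
from h import *
s=snap('wrist','w4')
E
```

```text
t 3.35 pos [0.485  0.1056 0.0149] rot [ 3.1415e+00 -2.1000e-03  3.1900e-02] w 0.075
shift [-0.004  0.002  0.012] turn [ 0.     -0.0007 -0.0013]
```

View pics/w4.png

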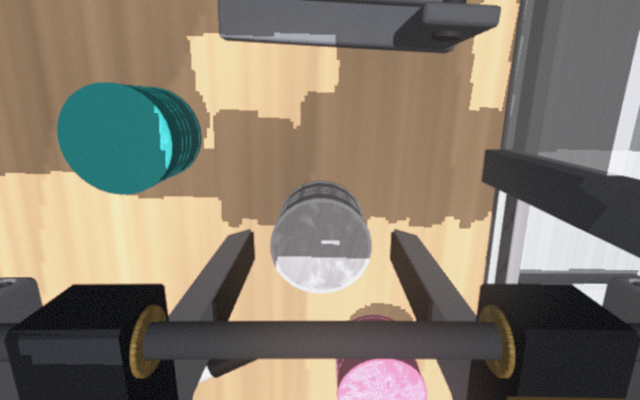

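Tin centred between the jaws (321,240). Close.

>>> servo_tool(targets="0.3 0 0 0.01 0 0 0;0.3 0 0 0.01 0 0 0;0.3 0 0 0.01 0 0 0;0.3 0 0 0.01 0 0 0;0.3 0 0 0.01 0 0 0;0.3 0 0 0.01 0 0 0;0.3 0 0 0.01 0 0 0;0.3 0 0 0.01 0 0 0")

```text
time: 4.07
tool_pos: [0.4843, 0.1065, 0.0114]
ee_rot: [3.142, -0.001, 0.034]
wrist_force: [-1.5, 0.3, 4.3]
width: 0.0531
```

```bash
python3 p.py 0.484 0.105 0.10 0.036
```

```text
t 4.0667 pos [0.4843 0.1065 0.0114] rot [ 3.1415e+00 -9.0000e-04  3.3600e-02] w 0.0531
shift [-0.001  0.006 -0.354] turn [ 0.     -0.0003 -0.0008]
```

>>> servo_tool(targets="0.3 0 0 -0.12 0 0 0;0.3 0 0 -0.24 0 0 0;0.3 0 0 -0.36 0 0 0;0.3 0 0 -0.44 0 0 0;0.3 0.1 0.2 -0.44 0 0 0;0.3 0.2 0.35 -0.44 0 0 0;0.3 0.32 0.45 -0.44 0 0 0;0.3 0.44 0.54 -0.44 0 0 0;0.3 0.56 0.57 -0.44 0 0 0;0.3 0.65 0.57 -0.44 0 0 0;0.3 0.65 0.57 -0.44 0 0 0")

```text
time: 4.98
tool_pos: [0.6538, -0.0319, 0.1173]
ee_rot: [-3.141, 0.002, 0.032]
wrist_force: [-1.1, 0.6, -2.3]
width: 0.0533
```

```bash
python3 p.py 0.653 -0.033 0.05 0.036;python3 - <<'E'
from h import *
s=snap('wrist','w5')
E
```

```text
t 4.9833 pos [ 0.6538 -0.0319  0.1173] rot [-3.1409e+00  1.9000e-03  3.1600e-02] w 0.0533
shift [-0.003  0.005  0.269] turn [-0.0002  0.0006 -0.0014]
```

View pics/w5.png

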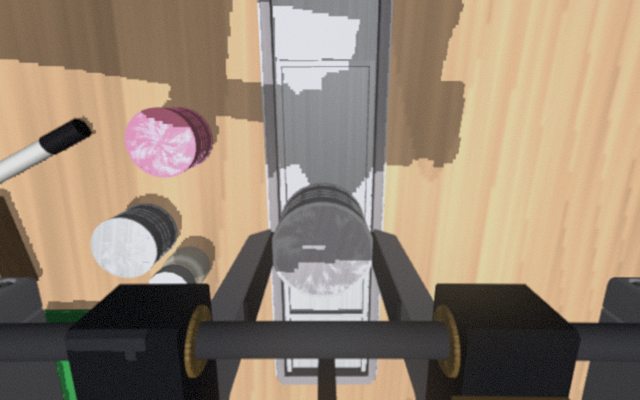

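```bash
python3 - <<'E'
from h import *
s=snap('wrist','w6'); im=cv2.imread('pics/w6.png')
cv2.imwrite('pics/w6c.png',cv2.resize(im[0:240,220:440],(733,800)[::1] if 0 else (550,600),interpolation=cv2.INTER_CUBIC))
for a,b in(((278,62),(371,62)),((278,120),(374,120))): print(onz(s,*a,.02),onz(s,*b,.02))
E
```

```text
[0.61262418 0.07549329 0.02      ] [0.68789375 0.07787167 0.02      ]
[0.61250697 0.02968096 0.02      ] [0.69366579 0.03230202 0.02      ]
```

View pics/w6c.png

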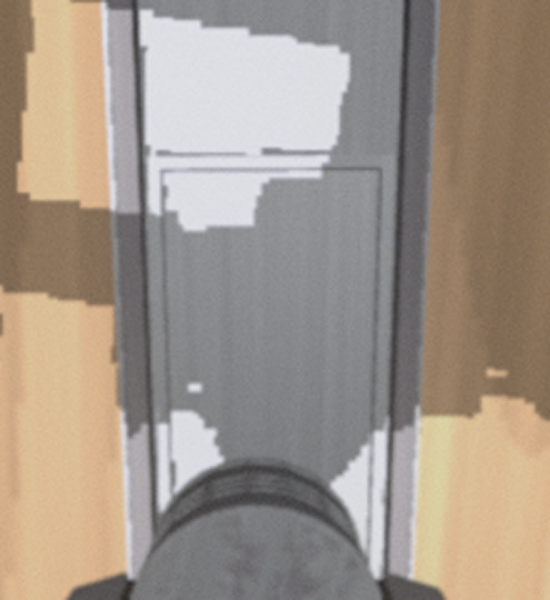

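```bash
python3 - <<'E'
from h import *
s=snap('wrist','w6')
for a,b in(((284.8,68),(372.4,68)),((288.8,192),(369.2,192))):
    A,B=onz(s,*a,.017),onz(s,*b,.017);print(A,B,(A+B)/2)
A,B=[onz(s,220+u/2.5,v/2.5,.02) for u,v in((107,20),(437,20))];print((A+B)/2,B-A)
A,B=[onz(s,220+u/2.5,v/2.5,.02) for u,v in((128,560),(417,560))];print((A+B)/2,B-A)
E
```

```text
[0.61661278 0.07188557 0.017     ] [0.68868914 0.07420055 0.017     ] [0.65265096 0.07304306 0.017     ]
[ 0.62065921 -0.03341201  0.017     ] [ 0.69336051 -0.03093959  0.017     ] [ 0.65700986 -0.0321758   0.017     ]
[0.65108099 0.11638423 0.02      ] [0.10281652 0.00322035 0.        ]
[ 0.65806016 -0.06171046  0.02      ] [1.06070329e-01 3.66622827e-03 5.55111512e-17]
```

>>> servo_tool(targets="0.3 0.005 0.005 0.1 0 0 0;0.3 0.005 0.005 0.2 0 0 0;0.3 0.005 0.005 0.28 0 0 0;0.3 0.005 0.005 0.32 0 0 0;0.3 0.005 0.005 0.34 0 0 0;0.3 0.005 0.005 0.355 0 0 0;0.3 0.005 0.005 0.362 0 0 0;0.3 0.005 0.005 0.362 0 0 0;0.3 0.005 0.005 0.362 0 0 0")

```text
time: 5.88
tool_pos: [0.6533, -0.0318, 0.0318]
ee_rot: [3.141, -0.003, 0.034]
wrist_force: [0.2, 0.6, -1.6]
width: 0.0533
```

```bash
python3 p.py 0.655 -0.033 0.0265 0.036
```

```text
t 5.8833 pos [ 0.6533 -0.0318  0.0318] rot [ 3.1411e+00 -2.5000e-03  3.3500e-02] w 0.0533
shift [0.007 0.005 0.021] turn [ 0.0002 -0.0008 -0.0008]
```

>>> servo_tool(targets="0.3 0.006 0.004 0.008 0 0 0;0.3 0.006 0.004 0.014 0 0 0;0.3 0.006 0.004 0.018 0 0 0;0.3 0.006 0.004 0.018 0 0 0;0.3 0.006 0.004 0.018 0 0 0")

```text
time: 6.3
tool_pos: [0.6539, -0.0327, 0.0257]
ee_rot: [3.142, 0.0, 0.033]
wrist_force: [0.6, 0.5, -1.0]
width: 0.053
```

Near contact (within ~0.5 mm). Release, wait, rise.

>>> servo_tool(targets="0.8 0 0 0 0 0 0;0.8 0 0 0 0 0 0;0.8 0 0 0 0 0 0;0.8 0 0 0 0 0 0;0.8 0 0 0 0 0 0;0.8 0 0 -0.1 0 0 0;0.8 0 0 -0.2 0 0 0;0.8 0 0 -0.35 0 0 0;0.8 0 0 -0.5 0 0 0;0.8 0 0 -0.5 0 0 0")

```text
time: 7.13
tool_pos: [0.6584, -0.0332, 0.1616]
ee_rot: [3.139, -0.017, 0.034]
wrist_force: [0.7, -0.3, 1.7]
width: 0.0753
```

```bash
python3 p.py 0.485 -0.083 0.15 0.86; python3 - <<'E'
from h import *
s=snap('wrist','w7')
E
```

```text
t 7.1333 pos [ 0.6584 -0.0332  0.1616] rot [ 3.1387 -0.0169  0.0335] w 0.0753
shift [-0.701  0.176  0.035] turn [ 0.0031 -0.0047 -0.2631]
```

View pics/w7.png

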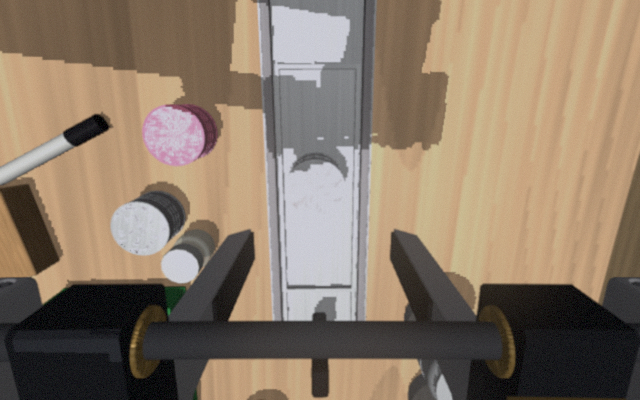

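>>> servo_tool(targets="0.75 -0.7 0.17 0.03 0 0 -0.263;0.75 -0.7 0.17 0.03 0 0 -0.263;0.75 -0.7 0.17 0.03 0 0 -0.263;0.75 -0.7 0.17 0.03 0 0 -0.263;0.75 -0.7 0.17 0.03 0 0 -0.263;0.75 -0.7 0.17 0.03 0 0 -0.263;0.75 -0.7 0.17 0.03 0 0 -0.263;0.75 -0.7 0.17 0.03 0 0 -0.263;0.75 -0.7 0.17 0.03 0 0 -0.263;0.75 -0.7 0.17 0.03 0 0 -0.263")

```text
time: 8.02
tool_pos: [0.4802, -0.0809, 0.1425]
ee_rot: [-3.14, 0.001, 0.858]
wrist_force: [-0.3, 0.1, -0.4]
width: 0.0706
```

```bash
python3 p.py 0.485 -0.083 0.08 0.86; python3 - <<'E'
from h import *
s=snap('wrist','w8')
E
```

```text
t 8.0167 pos [ 0.4802 -0.0809  0.1425] rot [-3.1405e+00  6.0000e-04  8.5820e-01] w 0.0706
shift [0.006 0.02  0.25 ] turn [-0.0003  0.0002 -0.0006]
```

View pics/w8.png

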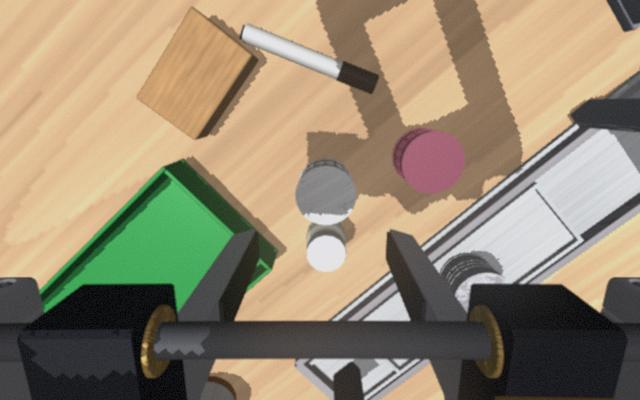

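```bash
python3 - <<'E'
from h import *
s=snap('wrist','w8');print(onz(s,326,193,.044),onz(s,326.5,253,.055))
E
python3 p.py 0.485 -0.083 0.011 0.86
```

```text
[ 0.48466677 -0.07947443  0.044     ] [ 0.52532989 -0.11396191  0.055     ]
t 8.1167 pos [ 0.4804 -0.0809  0.1428] rot [-3.1409e+00  4.0000e-04  8.5890e-01] w 0.0708
shift [0.006 0.02  0.527] turn [-0.0002  0.0001 -0.0003]
```

>>> servo_tool(targets="0.75 0.01 0.013 0.12 0 0 0;0.75 0.01 0.013 0.24 0 0 0;0.75 0.01 0.013 0.35 0 0 0;0.75 0.01 0.013 0.43 0 0 0;0.75 0.01 0.013 0.48 0 0 0;0.75 0.01 0.013 0.51 0 0 0;0.75 0.01 0.013 0.53 0 0 0;0.75 0.01 0.013 0.53 0 0 0;0.75 0.01 0.013 0.53 0 0 0")

```text
time: 8.87
tool_pos: [0.4852, -0.0814, 0.0115]
ee_rot: [3.14, -0.0, 0.86]
wrist_force: [-0.4, -0.3, 0.8]
width: 0.0705
```

```bash
python3 p.py 0.4845 -0.081 0.011 0.86; python3 - <<'E'
from h import *
s=snap('wrist','w9')
E
```

```text
t 8.8667 pos [ 0.4852 -0.0814  0.0115] rot [ 3.1405e+00 -4.0000e-04  8.5960e-01] w 0.0705
shift [-0.001 -0.003  0.002] turn [ 0.0004 -0.0001 -0.0001]
```

View pics/w9.png

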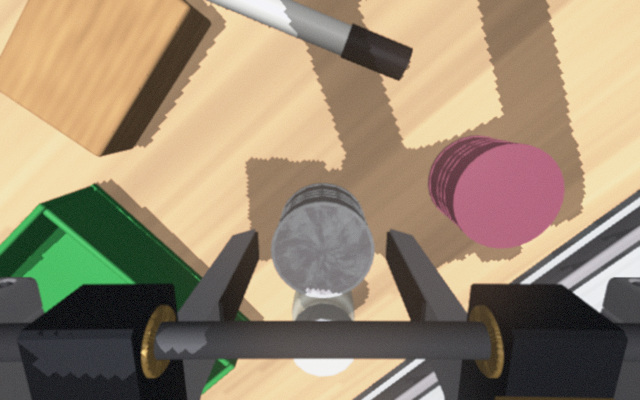

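Tin centred (323,243), spice below at (322,350), untouched. Grip.

>>> servo_tool(targets="0.3 0 0 0 0 0 0;0.3 0 0 0 0 0 0;0.3 0 0 0 0 0 0;0.3 0 0 0 0 0 0;0.3 0 0 0 0 0 0;0.3 0 0 0 0 0 0;0.3 0 0 -0.1 0 0 0;0.3 0 0 -0.2 0 0 0;0.3 0 0 -0.32 0 0 0;0.3 0 0 -0.44 0 0 0;0.3 0 0 -0.44 0 0 0")

```text
time: 9.83
tool_pos: [0.4882, -0.0823, 0.1272]
ee_rot: [3.131, -0.005, 0.86]
wrist_force: [0.5, -0.6, 0.3]
width: 0.0534
```

```bash
python3 p.py 0.658 -0.110 0.12 0.038
```

```text
t 9.8333 pos [ 0.4882 -0.0823  0.1272] rot [ 3.131  -0.0047  0.8598] w 0.0534
shift [0.359 0.587 0.037] turn [ 0.0026 -0.0028  0.2616]
```

>>> servo_tool(targets="0.3 0.1 0.1 0 0 0 0.02;0.3 0.2 0.25 0 0 0 0.06;0.3 0.28 0.4 0 0 0 0.1;0.3 0.34 0.52 0 0 0 0.14;0.3 0.36 0.58 0 0 0 0.18;0.3 0.36 0.58 0 0 0 0.22;0.3 0.36 0.58 0 0 0 0.262;0.3 0.36 0.58 0 0 0 0.262;0.3 0.36 0.58 0 0 0 0.262")

```text
time: 10.58
tool_pos: [0.6524, -0.1076, 0.1188]
ee_rot: [-3.141, 0.003, 0.039]
wrist_force: [0.6, -0.4, -1.5]
width: 0.0529
```

```bash
python3 p.py 0.6575 -0.108 0.0265 0.038; python3 - <<'E'
from h import *
s=snap('wrist','w10')
E
```

```text
t 10.5833 pos [ 0.6524 -0.1076  0.1188] rot [-3.1409e+00  2.8000e-03  3.9200e-02] w 0.0529
shift [0.021 0.003 0.369] turn [-0.0002  0.0009  0.0004]
```

View pics/w10.png

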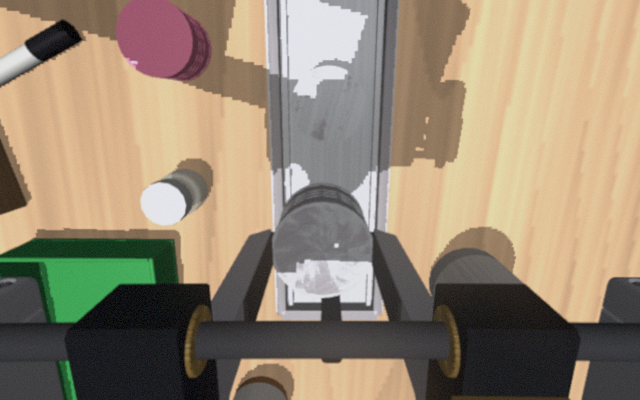

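```bash
python3 - <<'E'
from h import *
s=snap('top','t3');d=vision.snapshot('side')
# jar near: lid centre in top (420,78), side sidec (155,93)->px ; base bottom front (163,178)
S=600/220
o1,d1=ray(s,420,79);o2,d2=ray(d,190+155/S,90+93/S)
A=np.stack([d1,-d2],1);t=np.linalg.lstsq(A,o2-o1,rcond=None)[0];print(o1+d1*t[0],o2+d2*t[1])
o1,d1=ray(s,464,75);o2,d2=ray(d,190+170/S,90+42/S)
A=np.stack([d1,-d2],1);t=np.linalg.lstsq(A,o2-o1,rcond=None)[0];print(o1+d1*t[0],o2+d2*t[1])
E
```

```text
[ 0.80411469 -0.19530581  0.11841437] [ 0.792773   -0.19706463  0.11465921]
[ 0.81707809 -0.30331962  0.11084876] [ 0.8083909  -0.30469166  0.10803746]
```

View pics/t3.png

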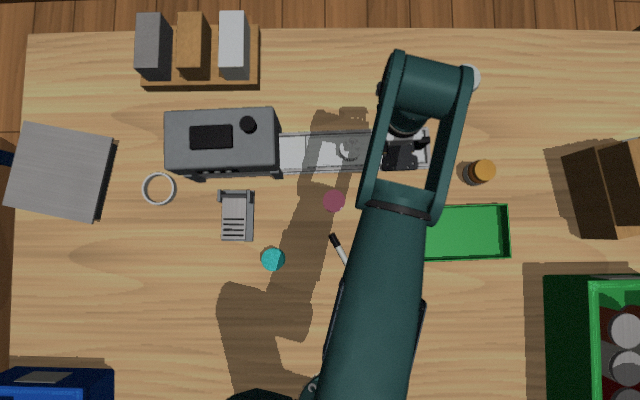

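>>> servo_tool(targets="0.3 0.015 0.002 0.1 0 0 0;0.3 0.015 0.002 0.2 0 0 0;0.3 0.015 0.002 0.28 0 0 0;0.3 0.015 0.002 0.32 0 0 0;0.3 0.015 0.002 0.34 0 0 0;0.3 0.015 0.002 0.355 0 0 0;0.3 0.015 0.002 0.36 0 0 0;0.3 0.015 0.002 0.36 0 0 0;0.3 0.015 0.002 0.36 0 0 0")

```text
time: 11.48
tool_pos: [0.6579, -0.1083, 0.0324]
ee_rot: [3.141, -0.003, 0.037]
wrist_force: [0.2, -0.1, -0.2]
width: 0.0533
```

```bash
python3 p.py 0.657 -0.108 0.0260 0.038
```

```text
t 11.4833 pos [ 0.6579 -0.1083  0.0324] rot [ 3.1408e+00 -2.6000e-03  3.6800e-02] w 0.0533
shift [-0.004 -0.001  0.026] turn [ 0.0003 -0.0008 -0.0004]
```

>>> servo_tool(targets="0.3 -0.002 0 0.008 0 0 0;0.3 -0.002 0 0.015 0 0 0;0.3 -0.002 0 0.021 0 0 0;0.3 -0.002 0 0.021 0 0 0;0.3 -0.002 0 0.021 0 0 0")

```text
time: 11.9
tool_pos: [0.6566, -0.1081, 0.0256]
ee_rot: [3.141, -0.0, 0.037]
wrist_force: [-0.3, 1.0, -0.4]
width: 0.0531
```

>>> servo_tool(targets="0.8 0 0 0 0 0 0;0.8 0 0 0 0 0 0;0.8 0 0 0 0 0 0;0.8 0 0 0 0 0 0;0.8 0 0 0 0 0 0;0.8 0 0 -0.1 0 0 0;0.8 0 0 -0.2 0 0 0;0.8 0 0 -0.35 0 0 0;0.8 0 0 -0.45 0 0 0;0.8 0 0 -0.45 0 0 0;0.8 0 0 -0.45 0 0 0")

```text
time: 12.82
tool_pos: [0.6578, -0.1084, 0.1409]
ee_rot: [3.14, -0.005, 0.037]
wrist_force: [0.4, -0.2, -0.4]
width: 0.0751
```

```bash
python3 p.py 0.661 -0.2035 0.14 0.038; python3 - <<'E'
from h import *
s=snap('wrist','w11');snap('side','s11')
E
```

```text
t 12.8167 pos [ 0.6578 -0.1084  0.1409] rot [ 3.1399 -0.0053  0.0366] w 0.0751
shift [-0.001  0.38   0.004] turn [ 0.0005 -0.0017 -0.0004]
```

View pics/w11.png

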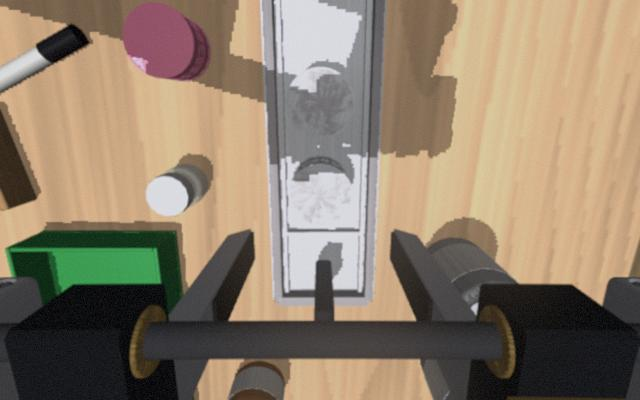

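View pics/s11.png

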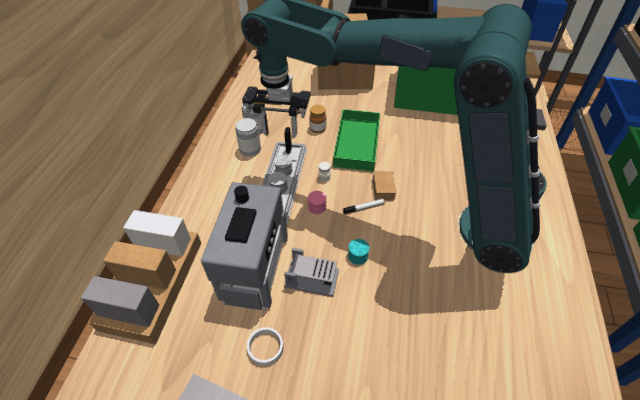

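```bash
python3 - <<'E'
from h import *
s=snap('wrist','w11');print(onz(s,322.5,266,.106),onz(s,322.5,272,.106))
print(onz(s,322,98,.058),onz(s,322,200,.058))
E
python3 p.py 0.661 -0.2035 0.14 0.038
```

```text
[ 0.65793104 -0.14786889  0.106     ] [ 0.65810798 -0.15271268  0.106     ]
[ 0.6531091  -0.02840443  0.058     ] [ 0.65609134 -0.11085407  0.058     ]
t 12.9667 pos [ 0.6552 -0.1079  0.1356] rot [-3.1406  0.0038  0.0365] w 0.0749
shift [ 0.009  0.383 -0.018] turn [-0.0003  0.0012 -0.0005]
```

>>> servo_tool(targets="0.6 0 0.15 0 0 0 0;0.6 0 0.3 0 0 0 0;0.6 0 0.38 0 0 0 0;0.6 0 0.38 0 0 0 0;0.6 0 0.38 0 0 0 0;0.6 0 0.38 0 0 0 0")

```text
time: 13.47
tool_pos: [0.6592, -0.2021, 0.1362]
ee_rot: [-3.14, 0.003, 0.037]
wrist_force: [0.0, -0.3, 1.0]
width: 0.0567
```

```bash
python3 - <<'E'
from h import *
s=snap('wrist','w12')
E
python3 p.py 0.661 -0.2035 0.073 0.038
```

```text
t 13.5167 pos [ 0.6595 -0.2017  0.1368] rot [-3.1402e+00  1.9000e-03  3.7700e-02] w 0.0566
shift [0.006 0.008 0.255] turn [-0.0005  0.0006 -0.0001]
```

View pics/w12.png

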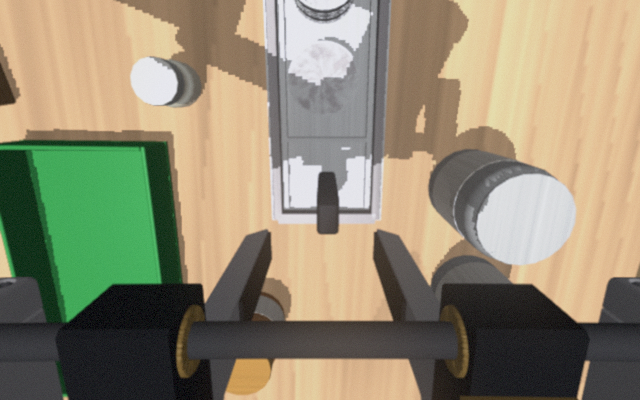

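```bash
python3 - <<'E'
from h import *
s=snap('wrist','w13');im=cv2.imread('pics/w13.png');cv2.imwrite('pics/w13c.png',cv2.resize(im[150:250,280:380],(600,600),interpolation=cv2.INTER_CUBIC))
for v in (200,215,232):print(v,onz(s,328,v,.106))
for P in([.661,-.1885,.106],[.661,-.2185,.106],[.661,-.2035,.014]):print(proj(s,np.array(P)))
E
```

```text
200 [ 0.66376702 -0.19109596  0.106     ]
215 [ 0.66422654 -0.2021116   0.106     ]
232 [ 0.66475989 -0.21490873  0.106     ]
[324.19422429 196.27449195]
[322.57598569 236.49708919]
[323.23744996 186.73552946]
```

View pics/w13c.png

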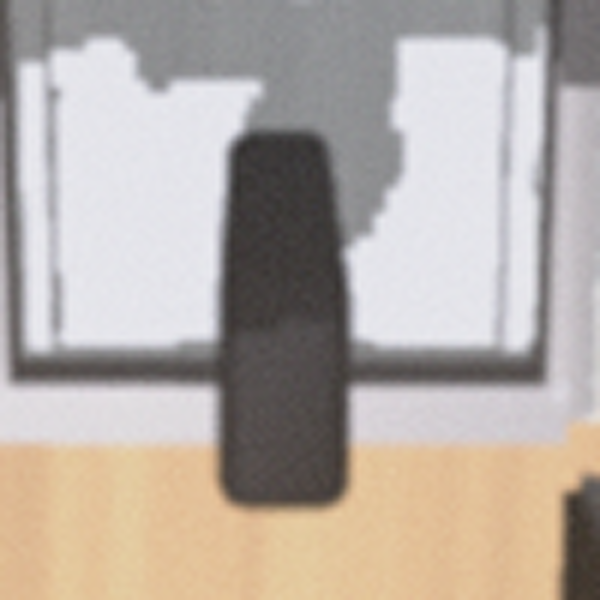

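>>> servo_tool(targets="0.6 0.013 0.013 0.06 0 0 0;0.6 0.013 0.013 0.13 0 0 0;0.6 0.013 0.013 0.19 0 0 0;0.6 0.013 0.013 0.24 0 0 0;0.6 0.013 0.013 0.255 0 0 0;0.6 0.013 0.013 0.255 0 0 0;0.6 0.013 0.013 0.255 0 0 0;0.05 0.013 0.013 0.255 0 0 0;0.05 0.013 0.013 0.255 0 0 0;0.05 0.013 0.013 0.255 0 0 0;0.05 0.013 0.013 0.255 0 0 0;0.05 0.013 0.013 0.255 0 0 0")

```text
time: 14.57
tool_pos: [0.6635, -0.2063, 0.0748]
ee_rot: [3.141, -0.001, 0.037]
wrist_force: [0.3, -0.3, -0.4]
width: 0.0264
```

>>> servo_tool(targets="0.05 0 0 0 0 0 0;0.05 0 0 0 0 0 0;0.05 0 0 0 0 0 0")

```text
time: 14.82
tool_pos: [0.6632, -0.2062, 0.0744]
ee_rot: [3.141, 0.0, 0.037]
wrist_force: [-0.3, 0.3, 0.5]
width: 0.0157
```

```bash
python3 p.py 0.661 -0.2035 0.073 0.038
```

```text
t 14.8167 pos [ 0.6632 -0.2062  0.0744] rot [3.1414 0.     0.0365] w 0.0157
shift [-0.008 -0.011  0.006] turn [ 0.0001  0.     -0.0005]
```

>>> servo_tool(targets="0.05 0 -0.01 0 0 0 0;0.05 0 -0.03 0 0 0 0;0.05 0 -0.06 0 0 0 0;0.05 0 -0.1 0 0 0 0;0.05 0 -0.15 0 0 0 0;0.05 0 -0.2 0 0 0 0;0.05 0 -0.25 0 0 0 0;0.05 0 -0.3 0 0 0 0;0.05 0 -0.34 0 0 0 0;0.05 0 -0.37 0 0 0 0;0.05 0 -0.39 0 0 0 0;0.05 0 -0.4 0 0 0 0")

```text
time: 15.82
tool_pos: [0.6596, -0.1053, 0.0744]
ee_rot: [3.141, 0.0, 0.038]
wrist_force: [1.1, -3.3, 1.4]
width: 0.016
```

```bash
python3 - <<'E'
from h import *
s=snap('wrist','w14');print(get_obs()['wrist_force'])
E
```

```text
[ 0.79646208 -1.43496339  1.30418305]
```

View pics/w14.png

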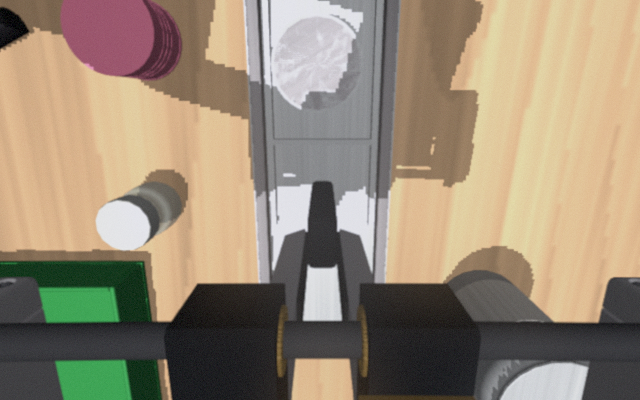

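>>> servo_tool(targets="0.05 0 -0.01 0 0 0 0;0.05 0 -0.03 0 0 0 0;0.05 0 -0.06 0 0 0 0;0.05 0 -0.11 0 0 0 0;0.05 0 -0.17 0 0 0 0;0.05 0 -0.23 0 0 0 0;0.05 0 -0.29 0 0 0 0;0.05 0 -0.35 0 0 0 0;0.05 0 -0.41 0 0 0 0;0.05 0 -0.46 0 0 0 0;0.05 0 -0.5 0 0 0 0;0.05 0 -0.52 0 0 0 0")

```text
time: 16.87
tool_pos: [0.6547, 0.0257, 0.0744]
ee_rot: [-3.141, -0.0, 0.038]
wrist_force: [0.2, -5.3, 1.3]
width: 0.0156
```

```bash
python3 - <<'E'
from h import *
s=snap('wrist','w15');print(get_obs()['wrist_force'],get_obs()['tool_pos'])
snap('side','s15')
E
```

```text
[-0.89276595 -0.46528413  2.4238626 ] [0.65465737 0.02634868 0.07437584]
```

View pics/w15.png

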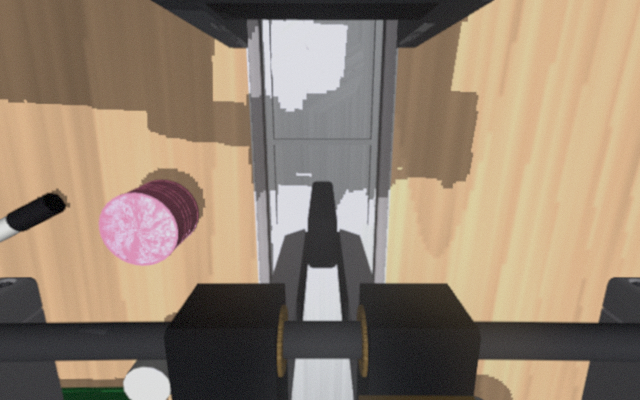

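View pics/s15.png

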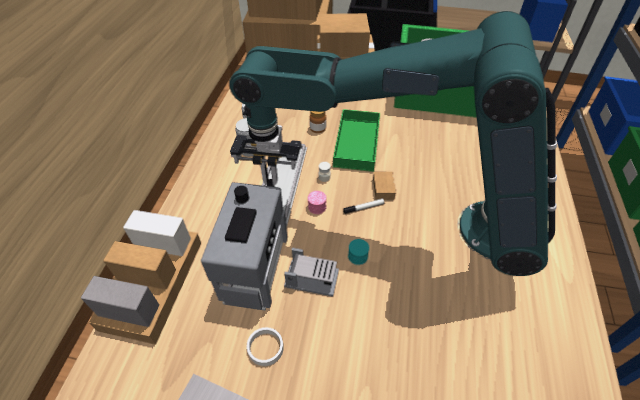

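>>> servo_tool(targets="0.05 0 -0.01 0 0 0 0;0.05 0 -0.03 0 0 0 0;0.05 0 -0.05 0 0 0 0;0.05 0 -0.07 0 0 0 0;0.05 0 -0.09 0 0 0 0;0.05 0 -0.11 0 0 0 0;0.05 0 -0.13 0 0 0 0;0.05 0 -0.15 0 0 0 0;0.05 0 -0.165 0 0 0 0;0.05 0 -0.175 0 0 0 0;0.05 0 -0.18 0 0 0 0;0.05 0 -0.18 0 0 0 0")

```text
time: 17.97
tool_pos: [0.6533, 0.0682, 0.0744]
ee_rot: [3.141, -0.0, 0.036]
wrist_force: [-0.3, -5.3, 2.8]
width: 0.0152
```

>>> servo_tool(targets="0.05 0 -0.01 0 0 0 0;0.05 0 -0.02 0 0 0 0;0.05 0 -0.03 0 0 0 0;0.05 0 -0.03 0 0 0 0")

```text
time: 18.3
tool_pos: [0.6531, 0.0746, 0.0744]
ee_rot: [3.139, -0.0, 0.036]
wrist_force: [-0.1, -6.3, 2.5]
width: 0.0159
```

>>> servo_tool(targets="0.05 0 -0.01 0 0 0 0;0.05 0 -0.02 0 0 0 0;0.05 0 -0.03 0 0 0 0;0.05 0 -0.04 0 0 0 0;0.05 0 -0.04 0 0 0 0")

```text
time: 18.72
tool_pos: [0.6536, 0.0747, 0.075]
ee_rot: [3.122, -0.001, 0.031]
wrist_force: [1.4, -24.4, 3.4]
width: 0.0152
```

>>> servo_tool(targets="0.05 0 0.01 0 0 0 0;0.05 0 0.03 0 0 0 0;0.05 0 0.03 0 0 0 0;0.5 0 0.03 0 0 0 0;0.5 0 0.03 0 0 0 0;0.5 0 0.03 0 0 0 0;0.5 0 0.03 0 0 0 0;0.5 0 0.03 0 0 0 0;0.5 0 0.03 0 0 0 0")

```text
time: 19.47
tool_pos: [0.6526, 0.0794, 0.074]
ee_rot: [-3.141, 0.001, 0.037]
wrist_force: [0.1, 0.4, 0.3]
width: 0.0466
```

```bash
python3 p.py 0.653 0.075 0.2 0.038;python3 - <<'E'
from h import *
s=snap('wrist','w16')
E
```

```text
t 19.4667 pos [0.6526 0.0794 0.074 ] rot [-3.141e+00  5.000e-04  3.740e-02] w 0.0466
shift [ 0.001  0.018 -0.504] turn [-0.0002  0.0002 -0.0002]
```

View pics/w16.png

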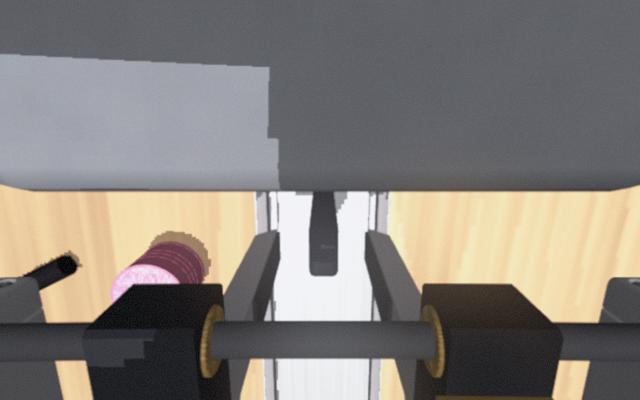

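```bash
python3 - <<'E'
from h import *
s=snap('wrist','w16');print(onz(s,323,274,.106),onz(s,323,236,.106), 'housing front edge z.094?', onz(s,323,190,.227))
E
```

```text
[0.65428209 0.06541658 0.106     ] [0.65345512 0.08744347 0.106     ] housing front edge z.094? [0.65115313 0.14244075 0.227     ]
```

>>> servo_tool(targets="0.5 0 0 -0.15 0 0 0;0.5 0 0 -0.3 0 0 0;0.5 0 0 -0.5 0 0 0;0.1 0 0 -0.5 0 0 0;0.1 -0.15 0 -0.5 0 0 0;0.1 -0.3 0 -0.5 0 0 0;0.1 -0.45 0 -0.5 0 0 0;0.1 -0.6 0 -0.5 0 0 0;0.1 -0.72 0 -0.5 0 0 0;0.1 -0.82 0 -0.5 0 0 0;0.1 -0.82 0 -0.5 0 0 0;0.1 -0.82 0 -0.5 0 0 0")

```text
time: 20.57
tool_pos: [0.4476, 0.0713, 0.1999]
ee_rot: [-3.142, -0.002, 0.037]
wrist_force: [-0.1, 0.8, -1.2]
width: 0.0097
```

```bash
python3 p.py 0.447 0.21 0.15 0.02;python3 - <<'E'
from h import *
s=snap('top','t17')
E
```

```text
t 20.5667 pos [0.4476 0.0713 0.1999] rot [-3.1415e+00 -2.3000e-03  3.6900e-02] w 0.0097
shift [ 0.018 -0.554  0.2  ] turn [-0.     -0.0007  0.0054]
```

View pics/t17.png

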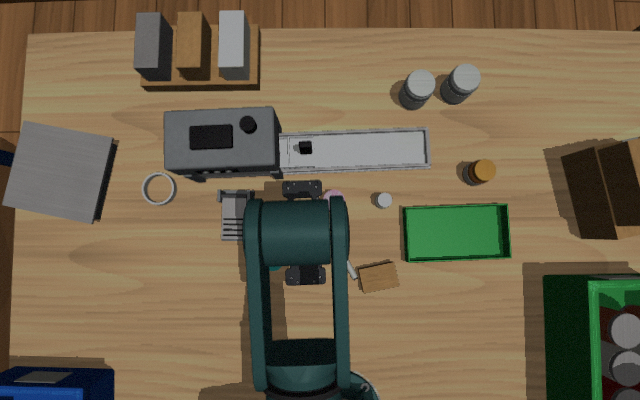

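Sled home (handle at (305,147)); crate unmoved. Go toward the pedal, shut fingers.

>>> servo_tool(targets="0 0.01 -0.15 0 0 0 0;0 0.01 -0.3 0.1 0 0 0;0 0.01 -0.45 0.2 0 0 0;0 0.01 -0.54 0.2 0 0 0;0 0.01 -0.54 0.2 0 0 0;0 0.01 -0.54 0.2 0 0 0")

```text
time: 21.12
tool_pos: [0.4459, 0.2073, 0.148]
ee_rot: [3.14, 0.002, 0.039]
wrist_force: [0.0, -0.5, -0.1]
width: 0.0005
```

```bash
python3 p.py 0.447 0.25 0.08 0.02;python3 - <<'E'
from h import *
s=snap('wrist','w17')
for P in([.447,.251,.06],[.427,.251,.06]): print(proj(s,np.array(P)))
E
```

```text
t 21.1167 pos [0.4459 0.2073 0.148 ] rot [3.1405e+00 2.1000e-03 3.9500e-02] w 0.0005
shift [ 0.012 -0.171  0.272] turn [0.0004 0.0007 0.0062]
[324.98035701 142.96273927]
[300.97880965 142.00748979]
```

View pics/w17.png

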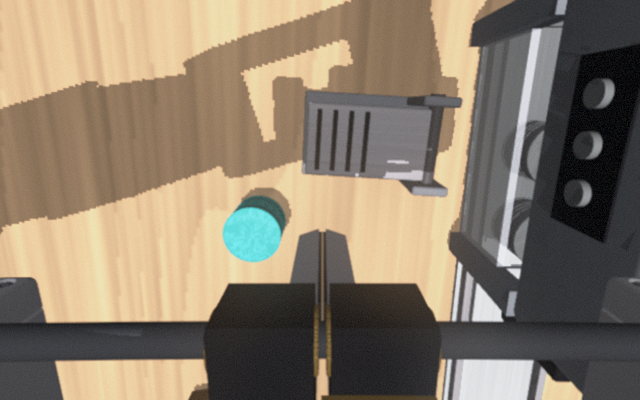

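>>> servo_tool(targets="0 0.021 -0.1 0 0 0 0;0 0.021 -0.18 0.1 0 0 0;0 0.021 -0.18 0.2 0 0 0;0 0.021 -0.18 0.27 0 0 0;0 0.021 -0.18 0.31 0 0 0;0 0.021 -0.18 0.31 0 0 0;0 0.021 -0.18 0.31 0 0 0")

```text
time: 21.75
tool_pos: [0.45, 0.2506, 0.0723]
ee_rot: [3.142, -0.001, 0.035]
wrist_force: [0.1, 0.1, -0.1]
width: 0.0003
```

```bash
python3 p.py 0.4495 0.252 0.036 0.038;python3 - <<'E'
from h import *
s=snap('wrist','w18')
E
```

```text
t 21.75 pos [0.45   0.2506 0.0723] rot [ 3.1415e+00 -6.0000e-04  3.5000e-02] w 0.0003
shift [-0.002 -0.006  0.145] turn [ 0.     -0.0002 -0.001 ]
```

View pics/w18.png

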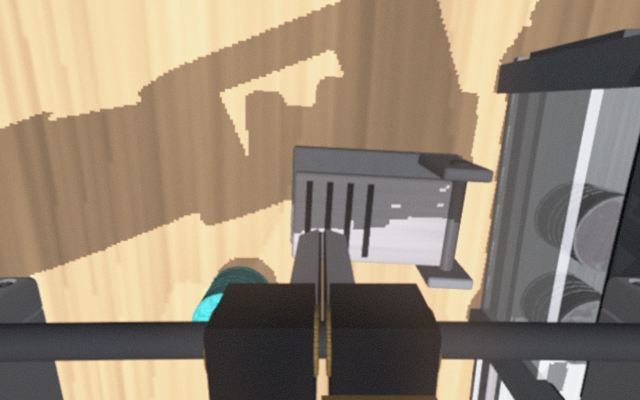

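>>> servo_tool(targets="0 0 0 0.03 0 0 0;0 0 0 0.05 0 0 0;0 0 0 0.07 0 0 0;0 0 0 0.09 0 0 0;0 0 0 0.11 0 0 0;0 0 0 0.13 0 0 0;0 0 0 0.145 0 0 0;0 0 0 0.145 0 0 0;0 0 0 0.145 0 0 0")

```text
time: 22.55
tool_pos: [0.4489, 0.2513, 0.0357]
ee_rot: [3.141, 0.001, 0.037]
wrist_force: [0.0, -0.1, -0.0]
width: 0.0006
```

```bash
python3 - <<'E'
from h import *
s=snap('wrist','w19');print(get_obs()['wrist_force'],get_obs()['joint_torque']);s=snap('side','s19')
im=cv2.imread('pics/s19.png');cv2.imwrite('pics/s19c.png',cv2.resize(im[200:330,220:400],(800,578),interpolation=cv2.INTER_CUBIC))
E
```

```text
[0.61755927 0.9554995  1.06519315] [ 1.19874906e-02 -3.17500556e+01 -2.80727255e+01  7.43582938e-02
  6.73878123e-02 -7.08479110e-04]
```

View pics/w19.png

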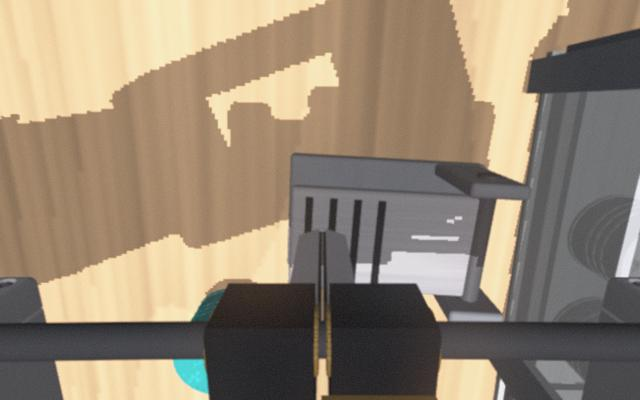

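View pics/s19c.png

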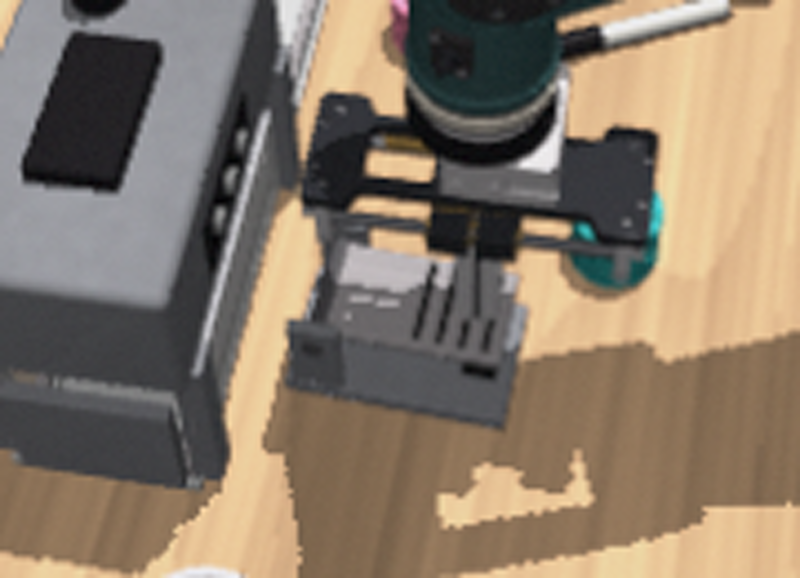

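```bash
python3 - <<'E'
from h import *
s=snap('wrist','w19');p=get_obs()['tool_pos'];print(p,proj(s,p))
for z in(.036,.06,.05): print(z,[np.round(onz(s,u,v,z)[:2],4) for u,v in((292,188),(290,285),(478,195),(468,295))])
d=snap('side','s19')
q=(proj(d,p)-[220,200])*800/180;print('side crop tcp',q)
im=cv2.imread('pics/w19.png');cv2.imwrite('pics/w19c.png',cv2.resize(im[150:310,260:500],(800,533),interpolation=cv2.INTER_CUBIC))
E
```

```text
[0.4493412  0.25139633 0.03563733] [321.14008687 229.36535918]
0.036 [array([0.4309, 0.2773]), array([0.4305, 0.2125]), array([0.5429, 0.277 ]), array([0.5466, 0.2097])]
0.06 [array([0.4328, 0.2832]), array([0.4325, 0.226 ]), array([0.5316, 0.2829]), array([0.5348, 0.2236])]
0.05 [array([0.432 , 0.2808]), array([0.4316, 0.2204]), array([0.5363, 0.2805]), array([0.5397, 0.2178])]
side crop tcp [473.96774476 329.46017945]
```

View pics/w19c.png

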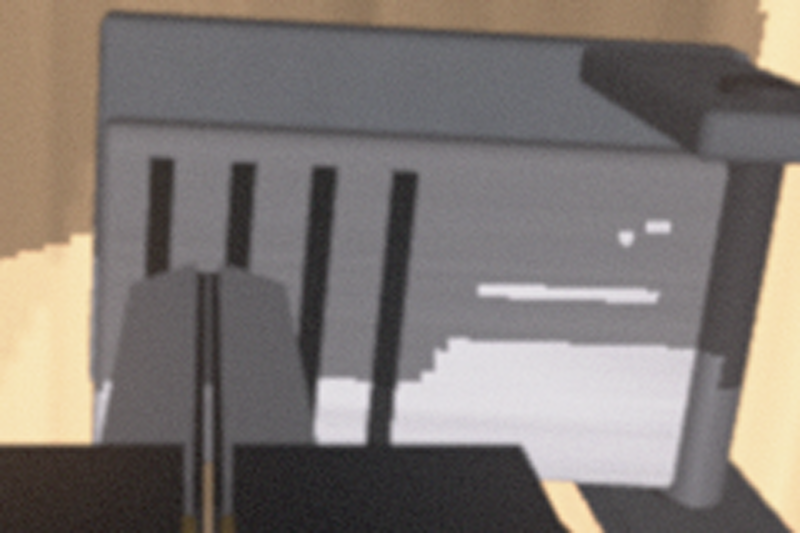

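```bash
python3 - <<'E'
import cv2,numpy as np
a=cv2.imread('pics/s15.png')[235:300,275:345];b=cv2.imread('pics/s19.png')[235:300,275:345]
cv2.imwrite('pics/cmp.png',np.hstack([cv2.resize(x,(400,371),interpolation=cv2.INTER_CUBIC) for x in(a,b)]))
E
```

```text
(no output)
```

View pics/cmp.png

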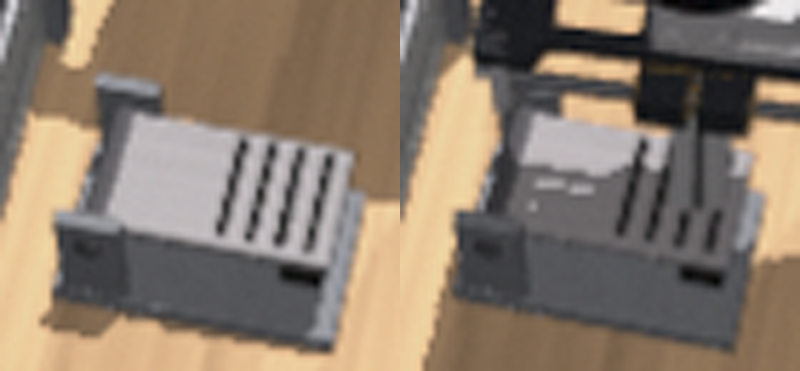

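```bash
python3 - <<'E'
from h import *
s=snap('top','t20');d=snap('side','s20')
def tri(a,b):
    o1,d1=ray(s,*a);o2,d2=ray(d,*b);t=np.linalg.lstsq(np.stack([d1,-d2],1),o2-o1,rcond=None)[0];print(np.round(o1+d1*t[0],4),np.round(o2+d2*t[1],4))
tri((222,240.75),(275+325/5.714,235+262/5.714))
tri((245.7,239.5),(275+350/5.714,235+152/5.714))
for z in(.036,.06):
  for P in([.43,.28,z],[.43,.222,z]): print(z,(proj(d,np.array(P))-[275,235])*5.714, proj(s,np.array(P)))
print(get_obs()['wrist_force'],get_obs()['tool_pos'])
im=cv2.imread('pics/t20.png');cv2.imwrite('pics/t20c.png',cv2.resize(im[180:250,205:285],(686,600),interpolation=cv2.INTER_CUBIC))
E
```

```text
[0.4258 0.2798 0.0576] [0.4311 0.2805 0.0576]
[0.4286 0.2225 0.056 ] [0.4298 0.2227 0.056 ]
0.036 [326.86528324 286.3243073 ] [223.93679136 238.85666015]
0.036 [348.66361929 174.48687461] [247.32414538 238.79264912]
0.06 [327.85488964 258.75953599] [221.70551878 239.02506617]
0.06 [349.98971888 145.89854687] [245.63412421 238.96096865]
[ 0.80651927  0.02670414 -0.20709146] [0.44934614 0.25140885 0.0356392 ]
```

View pics/t20c.png

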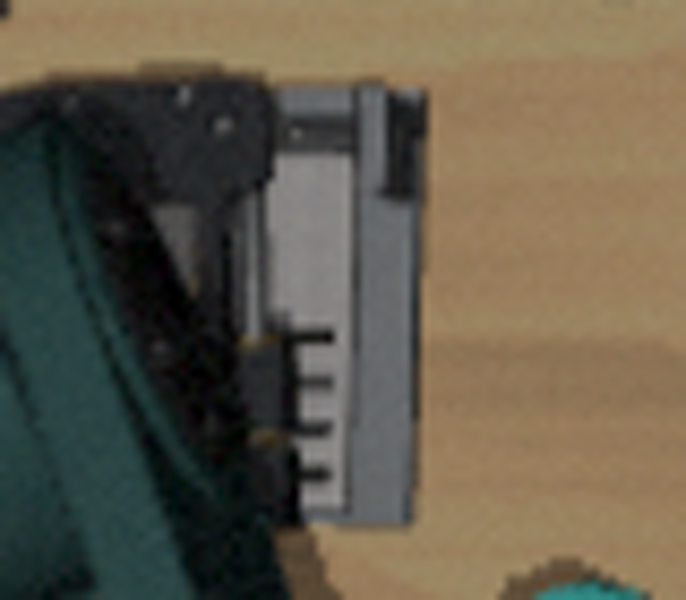

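```bash
python3 - <<'E'
from h import *
a=cv2.imread('pics/s15.png')[240:300,280:345];b=cv2.imread('pics/s20.png')[240:300,280:345]
cv2.imwrite('pics/cmp2.png',np.hstack([cv2.resize(x,(400,369),interpolation=cv2.INTER_NEAREST) for x in(a,b)]))
a=cv2.imread('pics/w18.png')[140:300,260:500];b=cv2.imread('pics/w19.png')[140:300,260:500]
cv2.imwrite('pics/cmp3.png',np.vstack([cv2.resize(x,(450,300),interpolation=cv2.INTER_CUBIC) for x in(a,b)]))
E
```

```text
(no output)
```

View pics/cmp2.png

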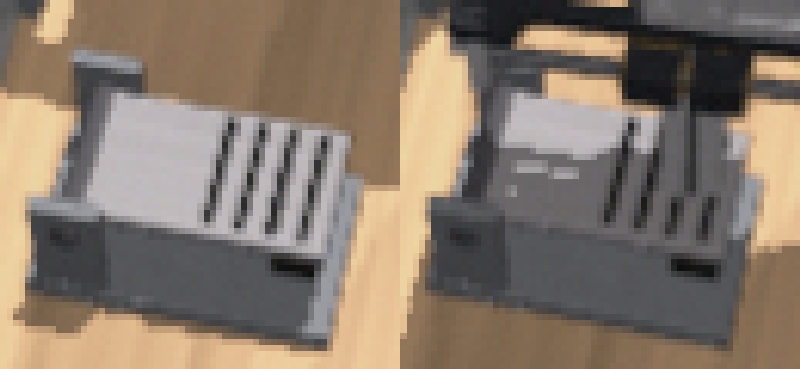

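View pics/cmp3.png

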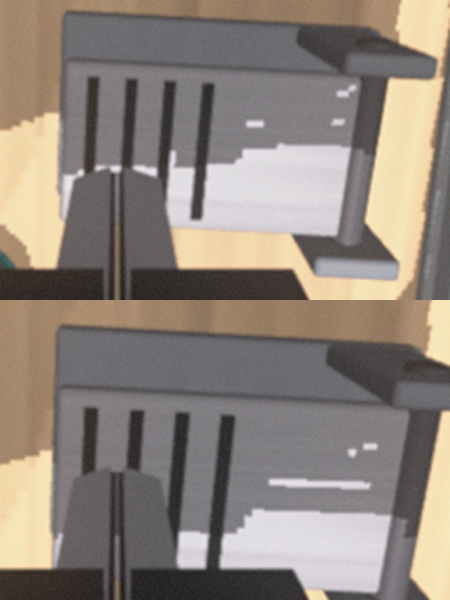

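```bash
python3 - <<'E'
from h import *
s=snap('wrist','w21')
p=get_obs()['tool_pos'];print(p,get_obs()['wrist_force'])
d=vision.snapshot('side')
for dz in(0,.012,.024,.05):
  for dy in (0,.008): q=p+[0,dy,dz];print(dz,dy,proj(s,q),proj(d,q))
E
```

```text
[0.4493129  0.25140483 0.03562762] [-0.38190465  0.67222594  0.58483447]
0 0 [321.08632988 229.3404748 ] [326.6530279 274.1351614]
0 0.008 [321.54708048 217.12902835] [326.09002247 276.83545846]
0.012 0 [321.03534023 236.48474815] [326.68844909 271.69421369]
0.012 0.008 [321.52195215 223.64617037] [326.12072447 274.40689608]
0.024 0 [320.9782032  244.48809777] [326.72444781 269.20993411]
0.024 0.008 [321.4937661  230.95449097] [326.15192698 271.93497685]
0.05 0 [320.82719322 265.62912415] [326.80449201 263.6732555 ]
0.05 0.008 [321.41913052 250.29719838] [326.22130636 266.42495549]
```

>>> servo_tool(targets="0 0 0 -0.06 0 0 0;0 0 0 -0.12 0 0 0;0 0 0 -0.18 0 0 0;0 0 0 -0.18 0 0 0")

```text
time: 23.28
tool_pos: [0.4512, 0.2522, 0.0838]
ee_rot: [-3.139, -0.006, 0.037]
wrist_force: [1.1, -0.5, 1.0]
width: 0.0007
```

```bash
python3 - <<'E'
from h import *
print(get_obs()['tool_pos'],get_obs()['wrist_force'])
s=snap('side','s22');snap('wrist','w22')
a=cv2.imread('pics/s15.png')[240:300,280:345];b=cv2.imread('pics/s22.png')[240:300,280:345]
cv2.imwrite('pics/cmp4.png',np.hstack([cv2.resize(x,(400,369),interpolation=cv2.INTER_NEAREST) for x in(a,b)]))
E
```

```text
[0.45122603 0.25222235 0.08383967] [ 1.09789552 -0.53787939  0.96718073]
```

View pics/cmp4.png

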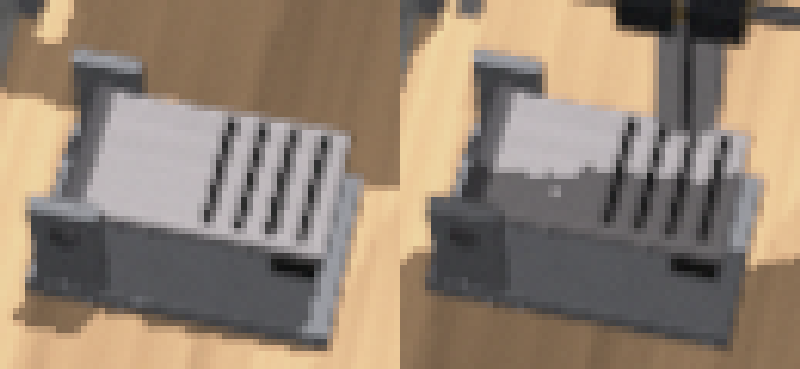

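View pics/w22.png

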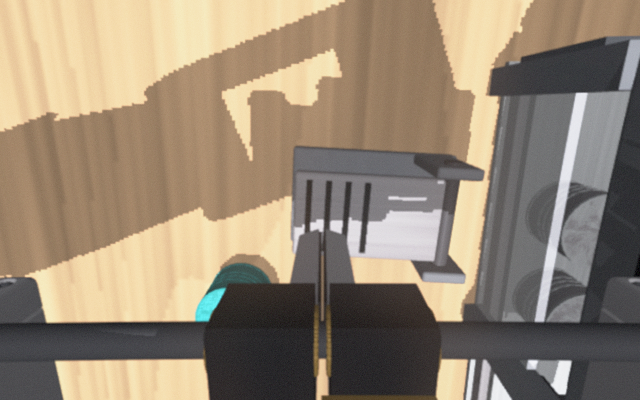

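```bash
python3 - <<'E'
from h import *
d=vision.snapshot('side')
for P in([.4512,.2522,.0838],[.4512,.2522,.06],[.4493,.2514,.0356],[.43,.28,.06],[.43,.28,.03],[.43,.28,0]): q=proj(d,np.array(P));print(P,q,(q-[280,240])*6.15)
E
```

```text
[0.4512, 0.2522, 0.0838] [325.98726703 264.21903711] [282.82169223 148.94707821]
[0.4512, 0.2522, 0.06] [325.92820052 269.28025836] [282.45843321 180.07358893]
[0.4493, 0.2514, 0.0356] [326.65825922 274.1399312 ] [286.94829418 209.96057689]
[0.43, 0.28, 0.06] [332.37747456 280.28518306] [322.12146855 247.7538758 ]
[0.43, 0.28, 0.03] [332.16189786 286.28848314] [320.79567186 284.67417128]
[0.43, 0.28, 0] [331.95520796 292.03063074] [319.52452894 319.98837903]
```

>>> servo_tool(targets="0 0 0 0.06 0 0 0;0 0 0 0.1 0 0 0;0 0 0 0.1 0 0 0;0 0 0 0.1 0 0 0")

```text
time: 23.77
tool_pos: [0.4477, 0.2507, 0.0535]
ee_rot: [3.14, 0.004, 0.037]
wrist_force: [-0.4, -0.2, 0.1]
width: 0.0005
```

>>> servo_tool(targets="0 0 0 0.02 0 0 0;0 0 0 0.04 0 0 0;0 0 0 0.04 0 0 0")

```text
time: 24.02
tool_pos: [0.4485, 0.251, 0.0445]
ee_rot: [3.141, 0.002, 0.037]
wrist_force: [-0.9, -0.6, -0.2]
width: 0.0005
```

>>> servo_tool(targets="0 0 0 0.02 0 0 0;0 0 0 0.04 0 0 0;0 0 0 0.04 0 0 0")

```text
time: 24.27
tool_pos: [0.4493, 0.2514, 0.035]
ee_rot: [-3.142, -0.0, 0.037]
wrist_force: [0.2, 0.1, 3.6]
width: 0.0006
```

>>> servo_tool(targets="0 0 0 0.02 0 0 0;0 0 0 0.03 0 0 0;0 0 0 0.03 0 0 0")

```text
time: 24.52
tool_pos: [0.4495, 0.2515, 0.0282]
ee_rot: [-3.141, -0.001, 0.037]
wrist_force: [-1.3, -0.1, 4.1]
width: 0.0004
```

>>> servo_tool(targets="0 0 0 0.02 0 0 0;0 0 0 0.04 0 0 0;0 0 0 0.055 0 0 0;0 0 0 0.055 0 0 0")

```text
time: 24.85
tool_pos: [0.451, 0.2515, 0.0156]
ee_rot: [-3.141, -0.004, 0.037]
wrist_force: [-0.0, -0.6, 8.8]
width: 0.0002
```

>>> servo_tool(targets="0 0 0 0.01 0 0 0;0 0 0 0.02 0 0 0;0 0 0 0.02 0 0 0")

```text
time: 25.1
tool_pos: [0.4517, 0.2515, 0.012]
ee_rot: [-3.141, -0.006, 0.037]
wrist_force: [-0.3, -1.2, 9.7]
width: 0.0009
```

>>> servo_tool(targets="0 0 0 0.01 0 0 0;0 0 0 0.02 0 0 0;0 0 0 0.02 0 0 0;0 0 0 0.02 0 0 0")

```text
time: 25.43
tool_pos: [0.4521, 0.2516, 0.0113]
ee_rot: [-3.141, -0.007, 0.037]
wrist_force: [-7.5, -5.6, 28.6]
width: 0.0002
```

>>> servo_tool(targets="0 0 0 -0.006 0 0 0;0 0 0 -0.006 0 0 0;0 0 0 -0.006 0 0 0;0 0 0 -0.006 0 0 0;0 0 0 -0.006 0 0 0;0 0 0 -0.006 0 0 0;0 0 0 -0.006 0 0 0;0 0 0 -0.006 0 0 0")

```text
time: 26.1
tool_pos: [0.452, 0.2516, 0.0115]
ee_rot: [-3.141, -0.007, 0.037]
wrist_force: [-4.7, -4.1, 23.5]
width: 0.0008
```

```bash
python3 - <<'E'
from h import *
print(robot.tcp_to_grasp,get_obs()['tool_pos'],get_obs()['wrist_force'])
s=snap('side','s25');snap('wrist','w25')
a=cv2.imread('pics/s15.png')[240:300,280:345];b=cv2.imread('pics/s25.png')[240:300,280:345]
cv2.imwrite('pics/cmp5.png',np.hstack([cv2.resize(x,(400,369),interpolation=cv2.INTER_NEAREST) for x in(a,b)]))
E
```

```text
0.0188 [0.45200394 0.25163038 0.01153885] [-4.6815976  -4.11143818 23.45740622]
```

View pics/cmp5.png

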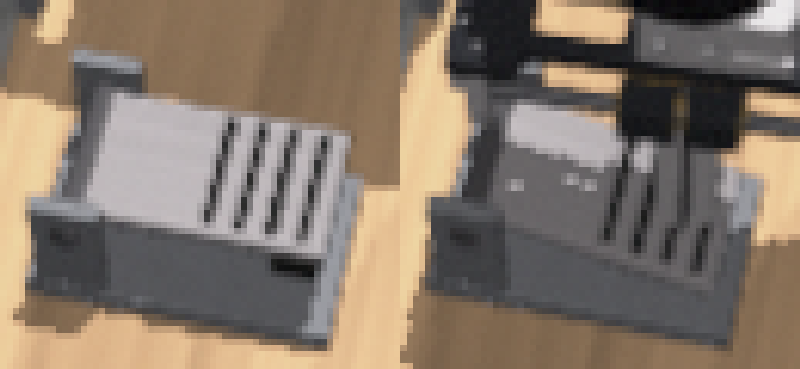

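View pics/w25.png

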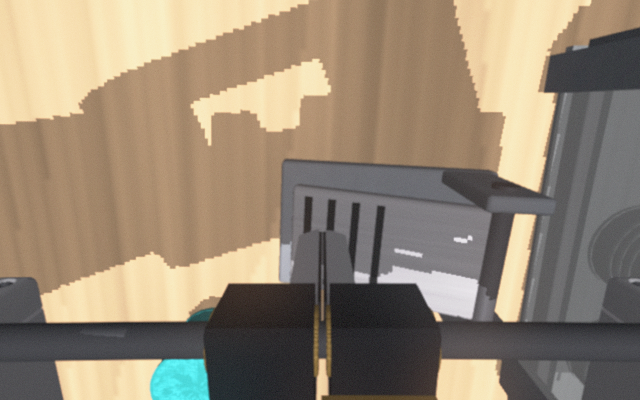

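>>> servo_tool(targets="0 0 0 0 0 0 0;0 0 0 0 0 0 0;0 0 0 0 0 0 0;0 0 0 -0.03 0 0 0;0 0 0 -0.08 0 0 0;0 0 0 -0.15 0 0 0;0 0 0 -0.3 0 0 0;0 0 0 -0.5 0 0 0;0 0 0 -0.65 0 0 0;0 0 0 -0.75 0 0 0;0 0 0 -0.75 0 0 0;0 0 0 -0.75 0 0 0")

```text
time: 27.2
tool_pos: [0.4502, 0.2517, 0.1951]
ee_rot: [-3.14, -0.004, 0.037]
wrist_force: [-0.4, -1.0, 0.2]
width: 0.0007
```

```bash
python3 - <<'E'
from h import *
s=snap('side','s26');snap('wrist','w26')
a=cv2.imread('pics/s15.png')[240:300,280:345];b=cv2.imread('pics/s26.png')[240:300,280:345]
cv2.imwrite('pics/cmp6.png',np.hstack([cv2.resize(x,(400,369),interpolation=cv2.INTER_NEAREST) for x in(a,b)]))
E
python3 p.py 0.45 0.09 0.2 0.038
```

```text
t 27.3 pos [0.4483 0.251  0.1912] rot [3.1403e+00 3.1000e-03 3.6600e-02] w 0.0003
shift [-0.017  0.644 -0.034] turn [ 0.0004  0.001  -0.0004]
```

View pics/cmp6.png

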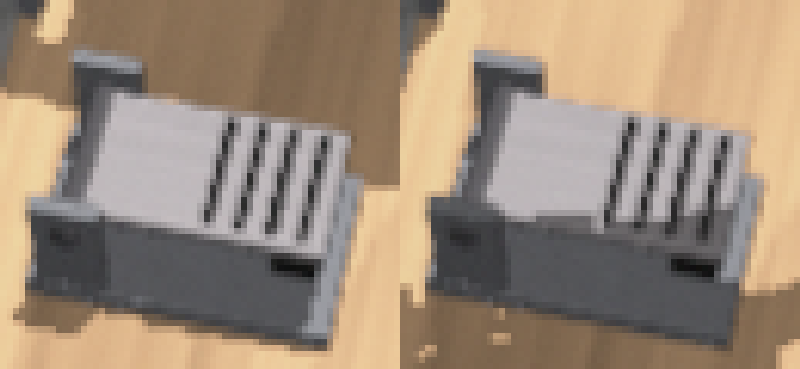

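View pics/w26.png

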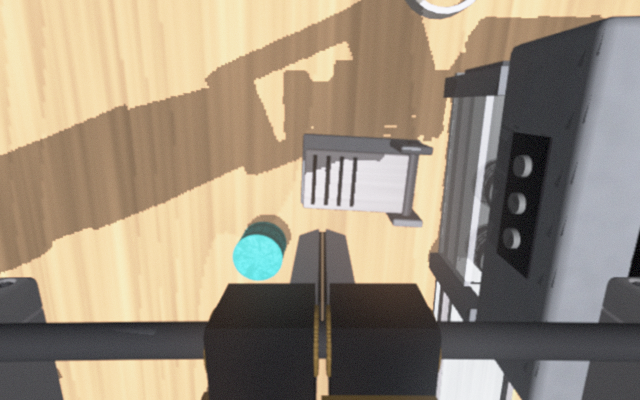

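>>> servo_tool(targets="0.1 0 0.15 -0.05 0 0 0;0.1 0 0.3 -0.05 0 0 0;0.1 0 0.45 -0.05 0 0 0;0.3 0 0.6 -0.05 0 0 0;0.5 0 0.7 -0.05 0 0 0;0.5 0.15 0.7 -0.05 0 0 0;0.5 0.3 0.7 -0.05 0 0 0;0.5 0.45 0.7 -0.05 0 0 0;0.5 0.6 0.7 -0.05 0 0 0;0.5 0.75 0.7 -0.05 0 0 0;0.5 0.8 0.7 -0.05 0 0 0;0.5 0.8 0.7 -0.05 0 0 0")

```text
time: 28.3
tool_pos: [0.6562, 0.0834, 0.1992]
ee_rot: [3.141, 0.009, 0.036]
wrist_force: [-1.0, 0.3, 0.2]
width: 0.0467
```

```bash
python3 - <<'E'
from h import *
snap('wrist','w27')
E
python3 p.py 0.654 0.078 0.12 0.038
```

```text
t 28.35 pos [0.6548 0.0835 0.2007] rot [3.1414 0.0082 0.0363] w 0.0465
shift [-0.001  0.022  0.323] turn [ 0.      0.0026 -0.0006]
```

View pics/w27.png

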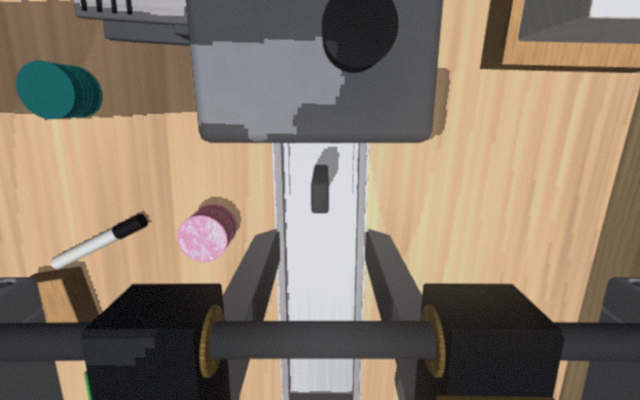

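>>> servo_tool(targets="0.5 -0.003 0.025 0.12 0 0 0;0.5 -0.003 0.025 0.24 0 0 0;0.5 -0.003 0.025 0.34 0 0 0;0.5 -0.003 0.025 0.43 0 0 0;0.5 -0.003 0.025 0.5 0 0 0;0.5 -0.003 0.025 0.54 0 0 0;0.5 -0.003 0.025 0.54 0 0 0;0.5 -0.003 0.025 0.54 0 0 0")

```text
time: 29.02
tool_pos: [0.6538, 0.0775, 0.0707]
ee_rot: [3.142, 0.001, 0.037]
wrist_force: [-0.1, 0.2, 0.4]
width: 0.0467
```

```bash
python3 - <<'E'
from h import *
snap('wrist','w28')
E
python3 p.py 0.654 0.078 0.064 0.038
```

```text
t 29.0667 pos [0.6549 0.0776 0.0721] rot [ 3.1415e+00 -1.5000e-03  3.6700e-02] w 0.0474
shift [-0.004 -0.002  0.032] turn [ 0.     -0.0005 -0.0004]
```

View pics/w28.png

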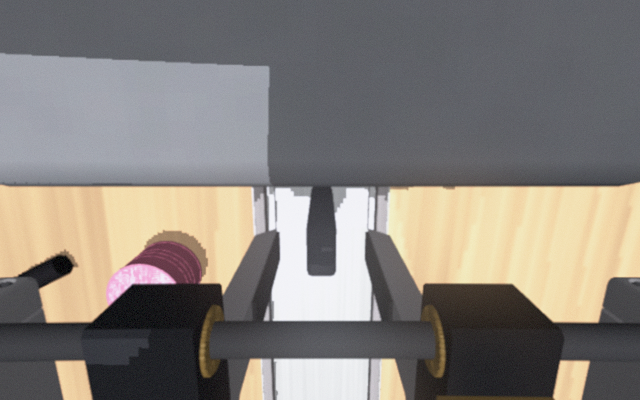

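>>> servo_tool(targets="0.5 0 0.012 0.02 0 0 0;0.5 0 0.012 0.035 0 0 0;0.5 0 0.012 0.035 0 0 0;0.05 0 0.012 0.035 0 0 0;0.05 0 0.012 0.035 0 0 0;0.05 0 0.012 0.035 0 0 0;0.05 0 0.012 0.035 0 0 0;0.05 0 0.012 0.035 0 0 0;0.05 0 0.012 0.035 0 0 0")

```text
time: 29.82
tool_pos: [0.6544, 0.0743, 0.0621]
ee_rot: [3.141, 0.001, 0.037]
wrist_force: [-2.0, -0.6, 0.9]
width: 0.0159
```

>>> servo_tool(targets="0.05 0 0.01 0 0 0 0;0.05 0 0.03 0 0 0 0;0.05 0 0.06 0 0 0 0;0.05 0 0.11 0 0 0 0;0.05 0 0.17 0 0 0 0;0.05 0 0.23 0 0 0 0;0.05 0 0.29 0 0 0 0;0.05 0 0.35 0 0 0 0;0.05 0 0.41 0 0 0 0;0.05 0 0.46 0 0 0 0;0.05 0 0.49 0 0 0 0;0.05 0 0.5 0 0 0 0")

```text
time: 30.82
tool_pos: [0.6596, -0.0523, 0.0621]
ee_rot: [3.141, -0.0, 0.035]
wrist_force: [-0.4, 4.4, 2.3]
width: 0.016
```

```bash
python3 - <<'E'
from h import *
snap('wrist','w29');snap('top','t29')
E
python3 p.py 0.663 -0.2 0.064 0.037
```

```text
t 30.9167 pos [ 0.6596 -0.0524  0.0621] rot [ 3.1391 -0.      0.0353] w 0.0156
shift [-0.007  0.591 -0.006] turn [ 0.0008 -0.     -0.0005]
```

View pics/w29.png

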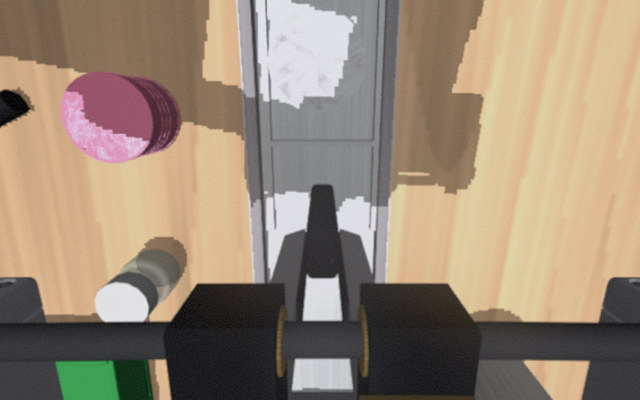

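View pics/t29.png

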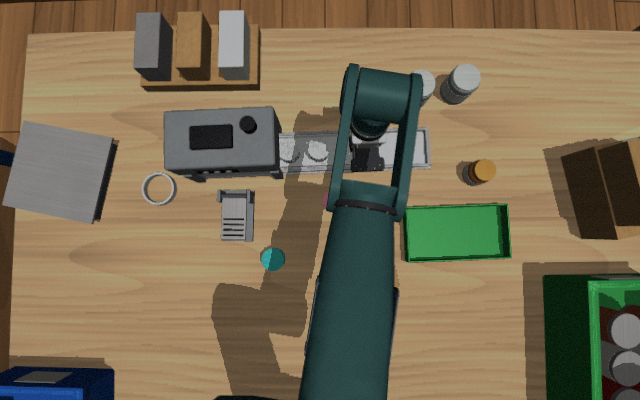

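>>> servo_tool(targets="0.05 -0.002 0.01 0 0 0 0;0.05 -0.002 0.03 0 0 0 0;0.05 -0.002 0.07 0 0 0 0;0.05 -0.002 0.13 0 0 0 0;0.05 -0.002 0.19 0 0 0 0;0.05 -0.002 0.26 0 0 0 0;0.05 -0.002 0.33 0 0 0 0;0.05 -0.002 0.4 0 0 0 0;0.05 -0.002 0.46 0 0 0 0;0.05 -0.002 0.51 0 0 0 0;0.05 -0.002 0.55 0 0 0 0;0.05 -0.002 0.57 0 0 0 0")

```text
time: 31.92
tool_pos: [0.6642, -0.1946, 0.0621]
ee_rot: [3.141, 0.0, 0.035]
wrist_force: [-0.3, 5.2, 3.1]
width: 0.0156
```

>>> servo_tool(targets="0.05 0 0 0 0 0 0;0.05 0 0 0 0 0 0;0.5 0 0 0 0 0 0;0.5 0 0 0 0 0 0;0.5 0 0 0 0 0 0;0.5 0 0 0 0 0 0;0.6 0 0 -0.15 0 0 0;0.6 0 0 -0.3 0 0 0;0.6 0 0 -0.4 0 0 0;0.6 0 0 -0.4 0 0 0")

```text
time: 32.75
tool_pos: [0.6675, -0.1938, 0.1709]
ee_rot: [3.136, -0.013, 0.037]
wrist_force: [-0.0, -0.1, 0.7]
width: 0.0564
```

```bash
python3 p.py 0.657 -0.1 0.16 0.037; python3 - <<'E'
from h import *
s=snap('wrist','w30')
E
```

```text
t 32.75 pos [ 0.6675 -0.1938  0.1709] rot [ 3.1359 -0.0129  0.0371] w 0.0564
shift [-0.029 -0.377  0.041] turn [ 0.0018 -0.0041  0.    ]
```

View pics/w30.png

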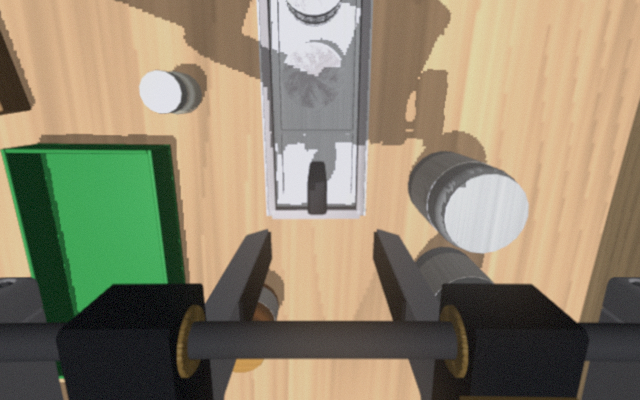

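>>> servo_tool(targets="0.8 -0.015 -0.15 -0.02 0 0 0;0.8 -0.03 -0.25 -0.02 0 0 0;0.8 -0.03 -0.25 -0.02 0 0 0;0.8 -0.03 -0.25 -0.02 0 0 0;0.8 -0.03 -0.25 -0.02 0 0 0;0.8 -0.03 -0.25 -0.02 0 0 0")

```text
time: 33.3
tool_pos: [0.6541, -0.1315, 0.1657]
ee_rot: [3.142, 0.002, 0.036]
wrist_force: [0.2, -0.4, -0.4]
width: 0.0751
```

```bash
python3 p.py 0.657 -0.1 0.16 0.037; python3 - <<'E'
from h import *
s=snap('wrist','w31')
im=cv2.imread('pics/w31.png');cv2.imwrite('pics/w31c.png',cv2.resize(im[0:220,230:410],(491,600),interpolation=cv2.INTER_CUBIC))
E
```

```text
t 33.3 pos [ 0.6541 -0.1315  0.1657] rot [3.1416e+00 1.9000e-03 3.5700e-02] w 0.0751
shift [ 0.016 -0.126  0.023] turn [ 0.      0.0006 -0.0004]
```

View pics/w31c.png

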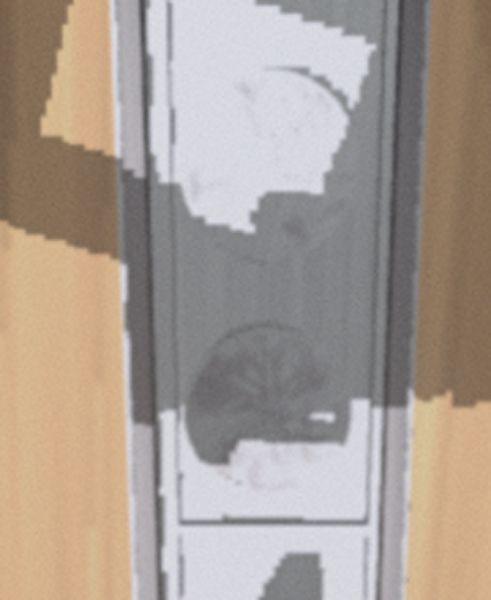

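```bash
python3 - <<'E'
from h import *
s=snap('wrist','w31')
for u,v in((268,410),(266,165)): print(onz(s,230+u/2.727,v/2.727,.058))
E
```

```text
[ 0.65892277 -0.09659287  0.058     ]
[ 0.65532092 -0.02169559  0.058     ]
```

>>> servo_tool(targets="0.8 0.02 -0.14 0.05 0 0 0;0.8 0.02 -0.14 0.15 0 0 0;0.8 0.02 -0.14 0.28 0 0 0;0.8 0.02 -0.14 0.4 0 0 0;0.8 0.02 -0.14 0.48 0 0 0;0.8 0.02 -0.14 0.53 0 0 0;0.8 0.02 -0.14 0.55 0 0 0;0.8 0.02 -0.14 0.55 0 0 0;0.8 0.02 -0.14 0.55 0 0 0")

```text
time: 34.15
tool_pos: [0.6592, -0.0961, 0.0309]
ee_rot: [3.141, -0.002, 0.036]
wrist_force: [0.8, 0.4, 0.3]
width: 0.0753
```

```bash
python3 p.py 0.6585 -0.0965 0.0235 0.037; python3 - <<'E'
from h import *
s=snap('wrist','w32');snap('side','s32')
im=cv2.imread('pics/s32.png');cv2.imwrite('pics/s32c.png',cv2.resize(im[110:230,220:360],(700,600),interpolation=cv2.INTER_CUBIC))
E
```

```text
t 34.15 pos [ 0.6592 -0.0961  0.0309] rot [ 3.1409e+00 -2.2000e-03  3.6100e-02] w 0.0753
shift [-0.003  0.001  0.03 ] turn [ 0.0002 -0.0007 -0.0003]
```

View pics/w32.png

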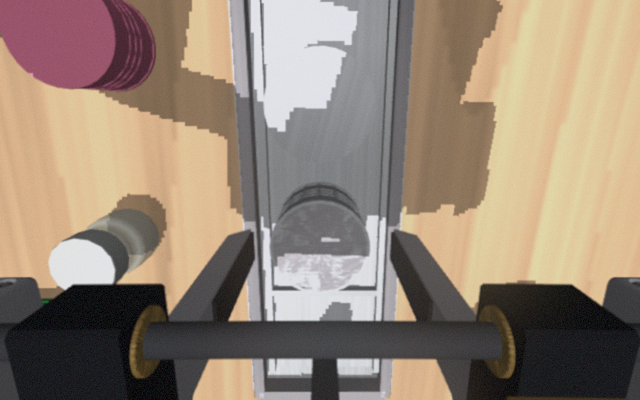

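View pics/s32c.png

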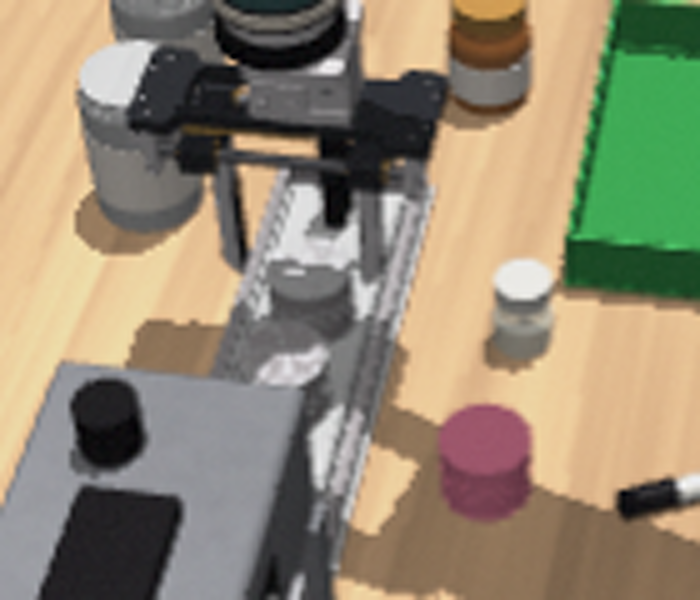

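>>> servo_tool(targets="0.8 -0.003 0 0.01 0 0 0;0.8 -0.003 0 0.02 0 0 0;0.8 -0.003 0 0.03 0 0 0;0.3 -0.003 0 0.03 0 0 0;0.3 -0.003 0 0.03 0 0 0;0.3 -0.003 0 0.03 0 0 0;0.3 -0.003 0 0.03 0 0 0;0.3 -0.003 0 0.03 0 0 0;0.3 -0.003 0 0.03 0 0 0")

```text
time: 35.0
tool_pos: [0.6575, -0.0955, 0.022]
ee_rot: [3.141, -0.0, 0.037]
wrist_force: [0.4, 0.1, -0.0]
width: 0.0534
```

```bash
python3 p.py 0.6585 -0.0965 0.15 0.037; python3 - <<'E'
from h import *
print(get_obs()['wrist_force'])
s=snap('top','t33')
g=cv2.cvtColor(cv2.imread('pics/t33.png'),cv2.COLOR_BGR2HSV)
m=cv2.inRange(g,(45,100,40),(80,255,255));m[:,530:]=0
c=max(cv2.findContours(m,0,2)[0],key=cv2.contourArea);r=cv2.minAreaRect(c);b=cv2.boxPoints(r);print(b)
for p in b: print(onz(s,*p,.045)[:2])
E
```

```text
t 35.0 pos [ 0.6575 -0.0955  0.022 ] rot [ 3.1415e+00 -1.0000e-04  3.6600e-02] w 0.0534
shift [ 0.004  0.004 -0.512] turn [ 0.     -0.     -0.0001]
[ 0.4129408   0.11084261 -0.03361698]
[[407.904   206.5037 ]
 [508.98523 202.61597]
 [511.12262 258.18762]
 [410.04138 262.07535]]
[ 0.50727234 -0.17411349]
[ 0.51542035 -0.42680322]
[ 0.37861281 -0.42654448]
[ 0.37165614 -0.17641738]
```

View pics/t33.png

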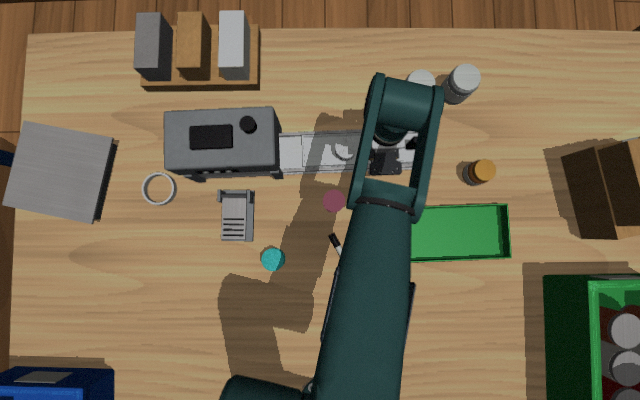

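>>> servo_tool(targets="0.3 0 0 -0.12 0 0 0;0.3 0 0 -0.25 0 0 0;0.3 0 0 -0.4 0 0 0;0.3 0 0 -0.5 0 0 0;0.3 -0.12 0.06 -0.5 0 0 0;0.3 -0.25 0.15 -0.5 0 0 0;0.3 -0.4 0.26 -0.5 0 0 0;0.3 -0.55 0.36 -0.5 0 0 0;0.3 -0.7 0.45 -0.5 0 0 0;0.3 -0.82 0.52 -0.5 0 0 0;0.3 -0.88 0.53 -0.5 0 0 0;0.3 -0.88 0.53 -0.5 0 0 0")

```text
time: 36.05
tool_pos: [0.4391, -0.2375, 0.1472]
ee_rot: [3.141, 0.001, 0.032]
wrist_force: [-0.2, 0.3, -0.0]
width: 0.0533
```

```bash
python3 - <<'E'
from h import *
s=snap('wrist','w34')
E
python3 p.py 0.440 -0.235 0.013 0.035
```

```text
t 36.1 pos [ 0.4411 -0.2367  0.1473] rot [ 3.1414e+00 -6.0000e-04  3.3500e-02] w 0.0532
shift [-0.005 -0.007  0.537] turn [ 0.0001 -0.0002 -0.0005]
```

View pics/w34.png

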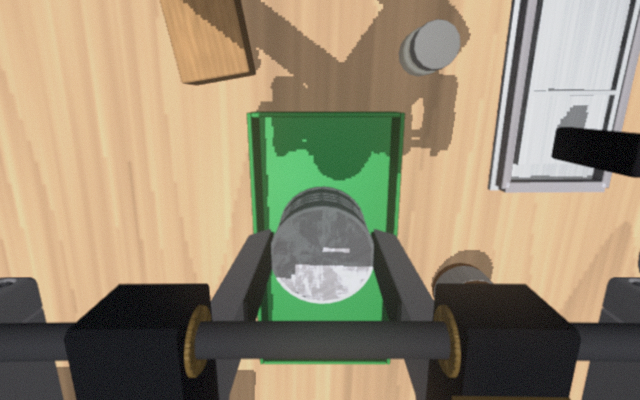

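>>> servo_tool(targets="0.3 0.002 -0.005 0.1 0 0 0;0.3 0.002 -0.005 0.22 0 0 0;0.3 0.002 -0.005 0.34 0 0 0;0.3 0.002 -0.005 0.43 0 0 0;0.3 0.002 -0.005 0.48 0 0 0;0.3 0.002 -0.005 0.51 0 0 0;0.3 0.002 -0.005 0.525 0 0 0;0.3 0.002 -0.005 0.525 0 0 0;0.3 0.002 -0.005 0.525 0 0 0")

```text
time: 36.85
tool_pos: [0.444, -0.2349, 0.0167]
ee_rot: [3.141, -0.002, 0.037]
wrist_force: [-0.4, -0.5, -0.2]
width: 0.0532
```

```bash
python3 p.py 0.440 -0.235 0.0125 0.035
```

```text
t 36.85 pos [ 0.444  -0.2349  0.0167] rot [ 3.1406e+00 -1.5000e-03  3.7200e-02] w 0.0532
shift [-0.016 -0.     0.017] turn [ 0.0003 -0.0005  0.0007]
```

>>> servo_tool(targets="0.3 -0.008 0 0.008 0 0 0;0.3 -0.008 0 0.016 0 0 0;0.3 -0.008 0 0.016 0 0 0;0.3 -0.008 0 0.016 0 0 0")

```text
time: 37.18
tool_pos: [0.441, -0.235, 0.0121]
ee_rot: [3.141, -0.001, 0.036]
wrist_force: [0.1, -0.3, -1.1]
width: 0.0531
```

>>> servo_tool(targets="0.75 0 0 0 0 0 0;0.75 0 0 0 0 0 0;0.75 0 0 0 0 0 0;0.75 0 0 0 0 0 0;0.75 0 0 0 0 0 0;0.75 0 0 -0.1 0 0 0;0.75 0 0 -0.22 0 0 0;0.75 0 0 -0.36 0 0 0;0.75 0 0 -0.5 0 0 0;0.75 0 0 -0.5 0 0 0;0.75 0 0 -0.5 0 0 0")

```text
time: 38.1
tool_pos: [0.4425, -0.2359, 0.1398]
ee_rot: [3.138, -0.005, 0.037]
wrist_force: [-0.2, -0.1, -0.2]
width: 0.0702
```

```bash
python3 - <<'E'
from h import *
s=snap('wrist','w35')
E
python3 p.py 0.655 -0.021 0.15 0.036
```

```text
t 38.15 pos [ 0.4412 -0.235   0.1373] rot [ 3.1406e+00 -1.3000e-03  3.6600e-02] w 0.0708
shift [ 0.886 -0.824 -0.05 ] turn [ 0.0003 -0.0004  0.0002]
```

View pics/w35.png

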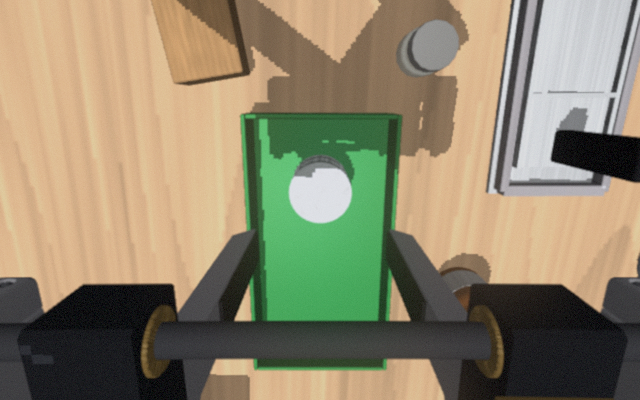

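Tin B stands in the crate at (320,192). Go back for tin A (lift a little on the way).

>>> servo_tool(targets="0.8 0.1 -0.1 -0.1 0 0 0;0.8 0.22 -0.2 -0.1 0 0 0;0.8 0.34 -0.31 -0.1 0 0 0;0.8 0.45 -0.42 -0.1 0 0 0;0.8 0.56 -0.53 -0.1 0 0 0;0.8 0.67 -0.64 -0.1 0 0 0;0.8 0.78 -0.72 -0.1 0 0 0;0.8 0.86 -0.72 -0.1 0 0 0;0.8 0.88 -0.72 -0.1 0 0 0;0.8 0.88 -0.72 -0.1 0 0 0")

```text
time: 38.98
tool_pos: [0.6537, -0.0465, 0.1582]
ee_rot: [-3.141, 0.005, 0.037]
wrist_force: [-1.1, 0.4, 0.1]
width: 0.075
```

```bash
python3 - <<'E'
from h import *
s=snap('wrist','w36')
im=cv2.imread('pics/w36.png');cv2.imwrite('pics/w36c.png',cv2.resize(im[60:280,230:410],(491,600),interpolation=cv2.INTER_CUBIC))
E
python3 p.py 0.655 -0.021 0.022 0.036
```

```text
t 39.0333 pos [ 0.653  -0.0471  0.1591] rot [-3.1412  0.0048  0.0365] w 0.0754
shift [ 0.014 -0.104  0.549] turn [-0.0001  0.0015  0.0001]
```

View pics/w36c.png

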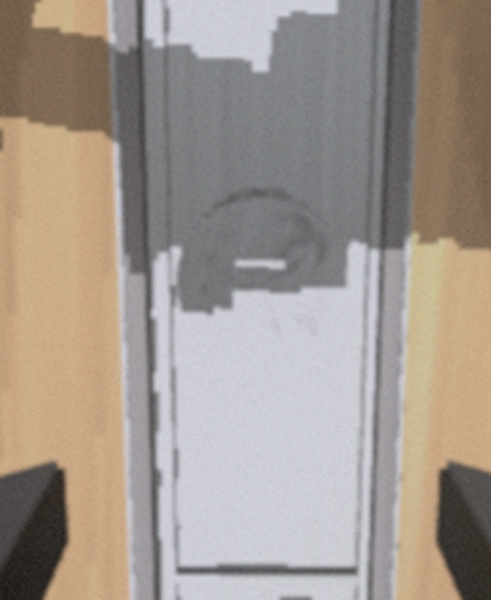

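```bash
python3 - <<'E'
from h import *
s=snap('wrist','w36')
P=np.array([.655,-.021,.058])
for d in([0,0,0],[0,.027,0],[-.027,0,0],[.027,0,0],[0,.027,-.044],[0,-.027,0]): print(d,(proj(s,P+d)-[230,60])*2.727)
im=cv2.imread('pics/w36.png',0)[60:280,230:410];im=cv2.createCLAHE(8,(6,6)).apply(im);cv2.imwrite('pics/w36d.png',cv2.resize(im,(491,600),interpolation=cv2.INTER_CUBIC))
E
```

```text
[0, 0, 0] [259.94037602 277.02585365]
[0, 0.027, 0] [263.23322832 192.34469013]
[-0.027, 0, 0] [176.60638862 273.95791919]
[0.027, 0, 0] [343.22148688 280.05544288]
[0, 0.027, -0.044] [262.35996866 183.05273888]
[0, -0.027, 0] [256.80102253 357.80917326]
```

View pics/w36d.png

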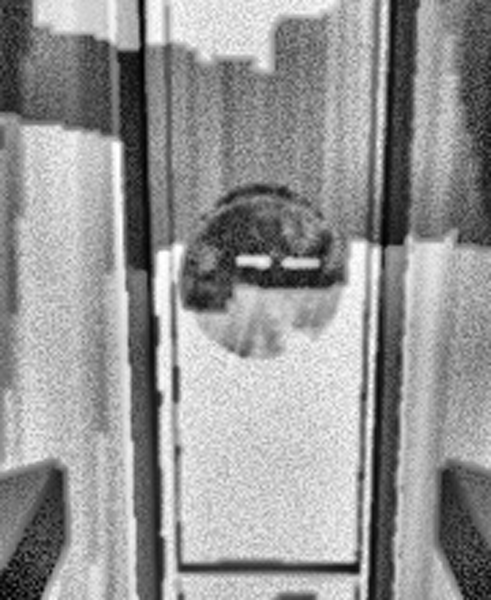

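>>> servo_tool(targets="0.8 0.016 -0.104 0.05 0 0 0;0.8 0.016 -0.104 0.15 0 0 0;0.8 0.016 -0.104 0.28 0 0 0;0.8 0.016 -0.104 0.4 0 0 0;0.8 0.016 -0.104 0.48 0 0 0;0.8 0.016 -0.104 0.52 0 0 0;0.8 0.016 -0.104 0.54 0 0 0;0.8 0.016 -0.104 0.54 0 0 0;0.8 0.016 -0.104 0.54 0 0 0")

```text
time: 39.83
tool_pos: [0.658, -0.0213, 0.0286]
ee_rot: [3.141, -0.003, 0.036]
wrist_force: [0.1, 0.2, 0.0]
width: 0.0749
```

```bash
python3 - <<'E'
from h import *
s=snap('wrist','w37')
E
python3 p.py 0.656 -0.021 0.022 0.036
```

```text
t 39.8833 pos [ 0.6585 -0.0213  0.0291] rot [ 3.1409 -0.0038  0.0361] w 0.0752
shift [-0.01  -0.002  0.029] turn [ 0.0002 -0.0012  0.    ]
```

View pics/w37.png

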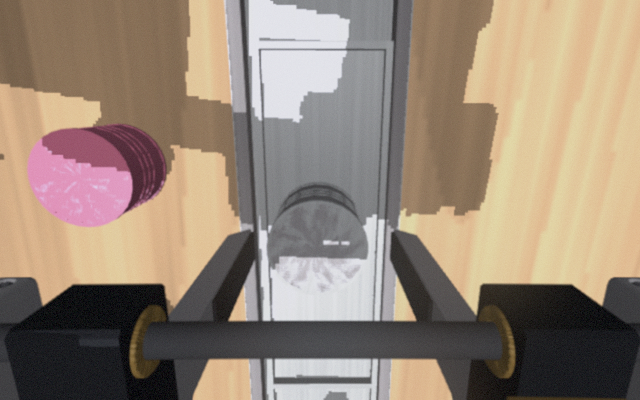

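>>> servo_tool(targets="0.8 -0.008 0 0.01 0 0 0;0.8 -0.008 0 0.02 0 0 0;0.8 -0.008 0 0.028 0 0 0;0.3 -0.008 0 0.028 0 0 0;0.3 -0.008 0 0.028 0 0 0;0.3 -0.008 0 0.028 0 0 0;0.3 -0.008 0 0.028 0 0 0;0.3 -0.008 0 0.028 0 0 0;0.3 -0.008 0 0.028 0 0 0")

```text
time: 40.63
tool_pos: [0.6553, -0.0208, 0.0198]
ee_rot: [3.142, -0.0, 0.037]
wrist_force: [-0.7, 0.3, 0.7]
width: 0.0534
```

>>> servo_tool(targets="0.3 0 0 -0.12 0 0 0;0.3 0 0 -0.25 0 0 0;0.3 0 0 -0.4 0 0 0;0.3 0 0 -0.5 0 0 0;0.3 -0.04 0.14 -0.5 0 0 0;0.3 -0.1 0.28 -0.5 0 0 0;0.3 -0.18 0.42 -0.5 0 0 0;0.3 -0.27 0.56 -0.5 0 0 0;0.3 -0.36 0.7 -0.5 0 0 0;0.3 -0.42 0.76 -0.5 0 0 0;0.3 -0.44 0.78 -0.5 0 0 0;0.3 -0.44 0.78 -0.5 0 0 0")

```text
time: 41.63
tool_pos: [0.5513, -0.221, 0.1447]
ee_rot: [-3.141, 0.0, 0.034]
wrist_force: [0.2, 1.1, -1.4]
width: 0.0535
```

```bash
python3 - <<'E'
from h import *
s=snap('top','t38')
E
python3 p.py 0.4433 -0.335 0.15 0.036
```

```text
t 41.6833 pos [ 0.5523 -0.2197  0.1447] rot [-3.1408e+00 -4.0000e-04  3.5400e-02] w 0.0535
shift [-0.452  0.446 -0.022] turn [-0.0002 -0.0001 -0.0002]
```

View pics/t38.png

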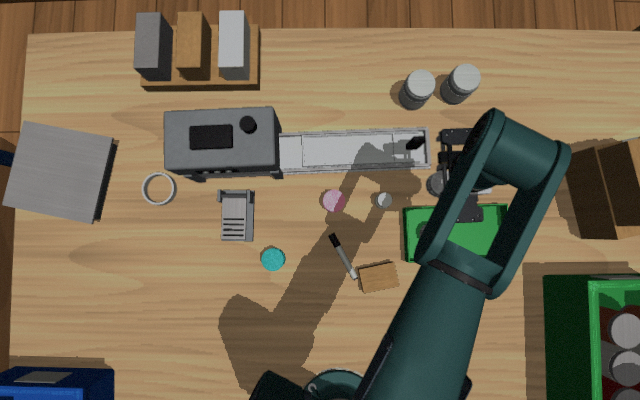

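>>> servo_tool(targets="0.3 -0.1 0.1 0 0 0 0;0.3 -0.2 0.2 0 0 0 0;0.3 -0.3 0.3 0 0 0 0;0.3 -0.4 0.4 0 0 0 0;0.3 -0.45 0.445 0 0 0 0;0.3 -0.45 0.445 0 0 0 0;0.3 -0.45 0.445 0 0 0 0")

```text
time: 42.27
tool_pos: [0.445, -0.3342, 0.1447]
ee_rot: [-3.141, -0.001, 0.037]
wrist_force: [-0.1, -0.0, -2.1]
width: 0.0533
```

```bash
python3 - <<'E'
from h import *
s=snap('wrist','w39')
E
python3 p.py 0.4433 -0.33 0.0105 0.036
```

```text
t 42.3167 pos [ 0.4455 -0.3337  0.1447] rot [-3.1407e+00 -1.0000e-03  3.8300e-02] w 0.053
shift [-0.009 -0.015  0.537] turn [-0.0003 -0.0003  0.0007]
```

View pics/w39.png

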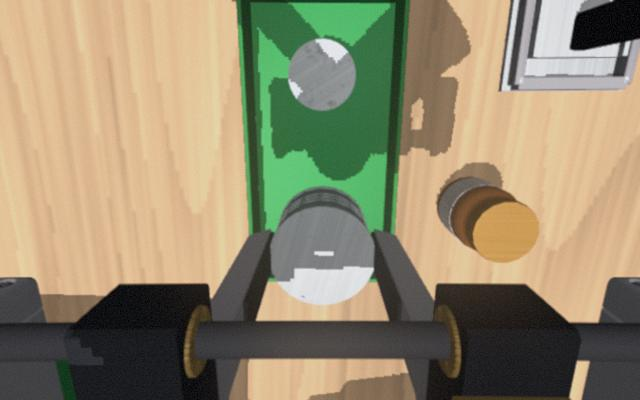

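```bash
python3 - <<'E'
from h import *
s=snap('wrist','w39')
for u,v in((258,282),(378,282),(240,2),(408,2)): print(onz(s,u,v,.045))
print(onz(s,322,75,.048))
E
```

```text
[ 0.3877567  -0.42693144  0.045     ]
[ 0.50349549 -0.42259544  0.045     ]
[ 0.37647418 -0.18491209  0.045     ]
[ 0.50726509 -0.17996965  0.045     ]
[ 0.44233332 -0.23597563  0.048     ]
```

>>> servo_tool(targets="0.3 -0.008 -0.012 0.1 0 0 0;0.3 -0.008 -0.012 0.22 0 0 0;0.3 -0.008 -0.012 0.34 0 0 0;0.3 -0.008 -0.012 0.43 0 0 0;0.3 -0.008 -0.012 0.48 0 0 0;0.3 -0.008 -0.012 0.51 0 0 0;0.3 -0.008 -0.012 0.522 0 0 0;0.3 -0.008 -0.012 0.522 0 0 0;0.3 -0.008 -0.012 0.522 0 0 0")

```text
time: 43.12
tool_pos: [0.4432, -0.3328, 0.0159]
ee_rot: [3.139, -0.002, 0.037]
wrist_force: [-0.2, 0.0, -1.7]
width: 0.0533
```

```bash
python3 p.py 0.4433 -0.33 0.010 0.036
```

```text
t 43.1167 pos [ 0.4432 -0.3328  0.0159] rot [ 3.1395e+00 -2.1000e-03  3.7100e-02] w 0.0533
shift [ 0.001 -0.011  0.024] turn [ 0.0007 -0.0007  0.0004]
```

>>> servo_tool(targets="0.3 0 0 0.008 0 0 0;0.3 0 0 0.015 0 0 0;0.3 0 0 0.019 0 0 0;0.3 0 0 0.019 0 0 0;0.3 0 0 0.019 0 0 0")

```text
time: 43.53
tool_pos: [0.442, -0.3323, 0.0098]
ee_rot: [3.141, -0.0, 0.036]
wrist_force: [-0.5, 0.6, -1.2]
width: 0.0533
```

>>> servo_tool(targets="0.75 0 0 0 0 0 0;0.75 0 0 0 0 0 0;0.75 0 0 0 0 0 0;0.75 0 0 0 0 0 0;0.75 0 0 0 0 0 0;0.75 0 0 -0.1 0 0 0;0.75 0 0 -0.22 0 0 0;0.75 0 0 -0.36 0 0 0;0.75 0 0 -0.5 0 0 0;0.75 0 0 -0.6 0 0 0;0.75 0 0 -0.6 0 0 0")

```text
time: 44.45
tool_pos: [0.4447, -0.3346, 0.1672]
ee_rot: [3.132, -0.01, 0.037]
wrist_force: [0.9, -0.2, 0.4]
width: 0.0702
```

```bash
python3 - <<'E'
from h import *
s=snap('wrist','w40')
E
python3 p.py 0.663 -0.196 0.16 0.036
```

```text
t 44.5 pos [ 0.4437 -0.3336  0.1637] rot [ 3.1357 -0.0059  0.0366] w 0.0707
shift [ 0.897 -0.518  0.017] turn [ 0.0019 -0.0019  0.0002]
```

View pics/w40.png

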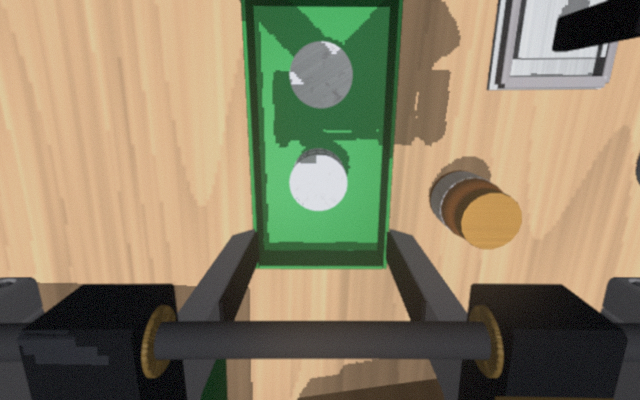

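>>> servo_tool(targets="0.6 0.1 -0.06 0 0 0 0;0.6 0.22 -0.13 0 0 0 0;0.6 0.34 -0.2 0 0 0 0;0.6 0.46 -0.27 0 0 0 0;0.6 0.58 -0.34 0 0 0 0;0.6 0.7 -0.41 0 0 0 0;0.6 0.8 -0.47 0 0 0 0;0.6 0.87 -0.52 0 0 0 0;0.6 0.89 -0.525 0 0 0 0;0.6 0.89 -0.525 0 0 0 0;0.6 0.89 -0.525 0 0 0 0")

```text
time: 45.42
tool_pos: [0.6584, -0.1933, 0.1578]
ee_rot: [-3.141, 0.003, 0.036]
wrist_force: [-0.4, 0.1, 0.3]
width: 0.0563
```

```bash
python3 - <<'E'
from h import *
s=snap('wrist','w41')
print(onz(s,322,205,.106))
E
python3 p.py 0.6637 -0.1946 0.062 0.036
```

```text
[ 0.65868162 -0.19276196  0.106     ]
t 45.4667 pos [ 0.6582 -0.1938  0.1585] rot [3.1416e+00 2.1000e-03 3.5400e-02] w 0.0562
shift [0.023 0.004 0.386] turn [ 0.      0.0007 -0.0002]
```

View pics/w41.png

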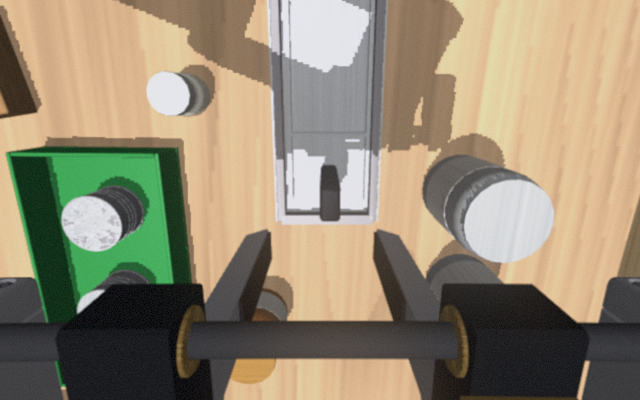

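>>> servo_tool(targets="0.6 0.02 0.004 0.08 0 0 0;0.6 0.02 0.004 0.18 0 0 0;0.6 0.02 0.004 0.28 0 0 0;0.6 0.02 0.004 0.34 0 0 0;0.6 0.02 0.004 0.38 0 0 0;0.6 0.02 0.004 0.38 0 0 0;0.6 0.02 0.004 0.38 0 0 0;0.05 0.02 0.004 0.38 0 0 0;0.05 0.02 0.004 0.38 0 0 0;0.05 0.02 0.004 0.38 0 0 0;0.05 0.02 0.004 0.38 0 0 0;0.05 0.02 0.004 0.38 0 0 0")

```text
time: 46.47
tool_pos: [0.6649, -0.1936, 0.0653]
ee_rot: [3.141, -0.001, 0.037]
wrist_force: [-0.7, -1.4, 1.4]
width: 0.0267
```

>>> servo_tool(targets="0.05 0 0 0 0 0 0;0.05 0 0 0 0 0 0;0.05 0 0 0 0 0 0;0.05 0 0 0 0 0 0")

```text
time: 46.8
tool_pos: [0.6645, -0.1936, 0.0647]
ee_rot: [3.141, 0.0, 0.037]
wrist_force: [-1.1, -0.2, 1.5]
width: 0.0156
```

>>> servo_tool(targets="0.05 0 -0.02 0 0 0 0;0.05 0 -0.06 0 0 0 0;0.05 0 -0.12 0 0 0 0;0.05 0 -0.19 0 0 0 0;0.05 0 -0.26 0 0 0 0;0.05 0 -0.33 0 0 0 0;0.05 0 -0.4 0 0 0 0;0.05 0 -0.47 0 0 0 0;0.05 0 -0.54 0 0 0 0;0.05 0 -0.6 0 0 0 0;0.05 0 -0.64 0 0 0 0;0.05 0 -0.66 0 0 0 0")

```text
time: 47.8
tool_pos: [0.6583, -0.0263, 0.0647]
ee_rot: [-3.142, 0.0, 0.039]
wrist_force: [-0.2, -3.3, 0.9]
width: 0.0161
```

```bash
python3 p.py 0.6545 0.0743 0.062 0.037; python3 - <<'E'
from h import *
s=snap('wrist','w42')
E
```

```text
t 47.8 pos [ 0.6583 -0.0263  0.0647] rot [-3.1416  0.      0.039 ] w 0.0161
shift [ 0.001 -0.403  0.011] turn [-0.      0.      0.0006]
```

View pics/w42.png

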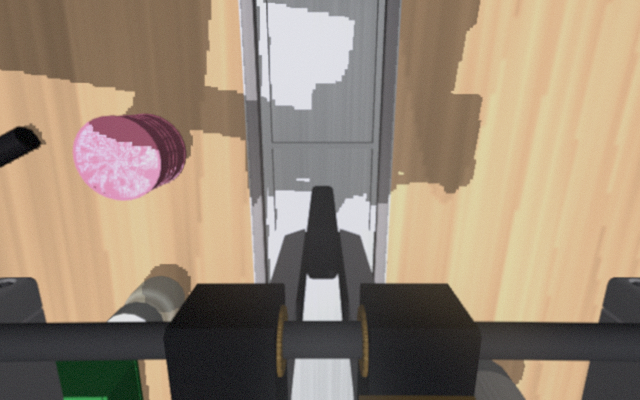

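>>> servo_tool(targets="0.05 0 -0.02 0 0 0 0;0.05 0 -0.05 0 0 0 0;0.05 0 -0.1 0 0 0 0;0.05 0 -0.15 0 0 0 0;0.05 0 -0.2 0 0 0 0;0.05 0 -0.25 0 0 0 0;0.05 0 -0.29 0 0 0 0;0.05 0 -0.32 0 0 0 0;0.05 0 -0.34 0 0 0 0;0.05 0 -0.36 0 0 0 0;0.05 0 -0.375 0 0 0 0;0.05 0 -0.38 0 0 0 0")

```text
time: 48.85
tool_pos: [0.6551, 0.0666, 0.0647]
ee_rot: [3.141, -0.0, 0.037]
wrist_force: [-0.1, -4.3, 2.8]
width: 0.0156
```

>>> servo_tool(targets="0.05 0 -0.01 0 0 0 0;0.05 0 -0.02 0 0 0 0;0.05 0 -0.03 0 0 0 0;0.05 0 -0.03 0 0 0 0;0.05 0 -0.03 0 0 0 0")

```text
time: 49.27
tool_pos: [0.6548, 0.0741, 0.0647]
ee_rot: [-3.141, -0.0, 0.037]
wrist_force: [-0.2, -2.5, 3.2]
width: 0.0159
```

>>> servo_tool(targets="0.05 0 -0.01 0 0 0 0;0.05 0 -0.02 0 0 0 0;0.05 0 -0.03 0 0 0 0;0.05 0 -0.035 0 0 0 0;0.05 0 -0.035 0 0 0 0")

```text
time: 49.68
tool_pos: [0.655, 0.0762, 0.0647]
ee_rot: [3.131, -0.0, 0.034]
wrist_force: [0.5, -16.8, 3.0]
width: 0.0158
```

At the stop. Ease, release, rise and move clear.

>>> servo_tool(targets="0.05 0 -0.01 0 0 0 0;0.05 0 -0.01 0 0 0 0;0.5 0 -0.01 0 0 0 0;0.5 0 -0.01 0 0 0 0;0.5 0 -0.01 0 0 0 0;0.5 0 -0.01 0 0 0 0;0.5 0 -0.01 0 0 0 0;0.5 0 -0.01 -0.15 0 0 0;0.5 0 -0.01 -0.3 0 0 0;0.5 0 -0.01 -0.5 0 0 0;0.5 0 -0.01 -0.6 0 0 0;0.5 0 -0.01 -0.6 0 0 0")

```text
time: 50.68
tool_pos: [0.6577, 0.0861, 0.2251]
ee_rot: [-3.141, -0.017, 0.038]
wrist_force: [-0.2, -0.4, 1.1]
width: 0.0473
```

>>> servo_tool(targets="0.5 -0.15 0 0 0 0 0;0.5 -0.3 0 0 0 0 0;0.5 -0.45 0 0 0 0 0;0.5 -0.6 0 0 0 0 0;0.5 -0.75 0 0 0 0 0;0.5 -0.9 0 0 0 0 0;0.5 -1 0 0 0 0 0;0.5 -1 0 0 0 0 0;0.5 -1 0 0 0 0 0;0.5 -1 0 0 0 0 0")

```text
time: 51.52
tool_pos: [0.405, 0.0761, 0.2144]
ee_rot: [-3.141, -0.001, 0.037]
wrist_force: [0.1, -0.3, -0.4]
width: 0.0468
```

```bash
python3 - <<'E'
from h import *
snap('top','t50');snap('side','s50');s=snap('wrist','w50')
im=cv2.imread('pics/t50.png');cv2.imwrite('pics/t50c.png',cv2.resize(im[95:275,155:515],(800,400),interpolation=cv2.INTER_CUBIC))
E
```

```text
(no output)
```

View pics/t50c.png

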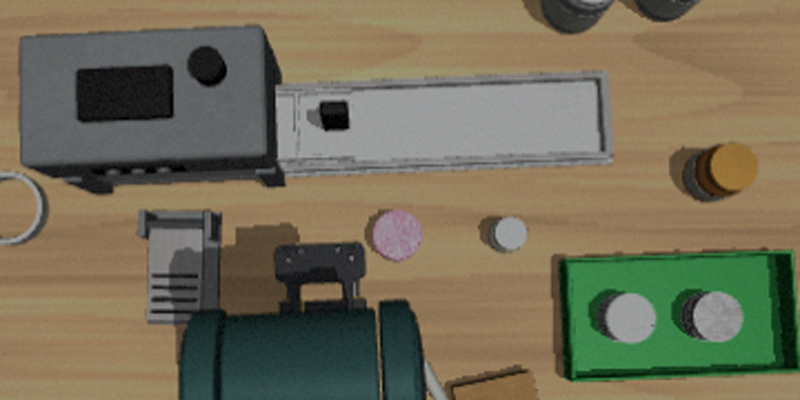

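View pics/s50.png

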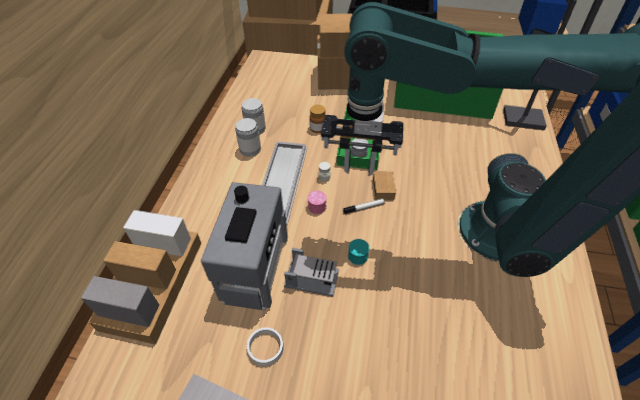

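```bash
python3 - <<'E'
from h import *
print(robot.close_job())
E
```

```text
the job is handed in; nothing more can be done
None
```

The job is done and handed in at about 52 s. I found only two plain steel tins in the scene; there was no third.

- **Coding:** I stood both tins on the sled and slid it to the inner stop (stalled at about 24 N). I pressed the pedal to its stop at 23–29 N, held it for roughly a second and saw it come back up.
- **Unloading:** I drew the sled out, stood both tins in the green crate, and pushed the empty sled home again (stalled at about 17 N).

**Last checks:**
- The final top picture shows both lids round and upright in the crate.
- The sled handle is at the same place as the first time it was home.
- The pink and turquoise look-alikes and the spice jar, amber jar, tape and marker are where they started.

**What disagreed:**
- **Pedal contact:** the fingertips met the pedal about 24 mm lower, by the reported TCP height, than the stated 60 mm. My first press to the expected height therefore only reached the pad. I pressed on until the force and the picture both showed it fully down.
- **Crate position:** the last picture shows the crate slightly off its earlier spot, which looks like the announced knock. The tins stayed standing inside it.

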